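Set up the stencil jig at the mask-painting table

TASK

Set the stencil jig up for the next child: stack wooden blanks flat in its clear tube until the top one is level with the dark line, then lay the paw stencil over the tube so that it sits flat down on both locating pins, and lock it by pushing the T-pin through both ears of the stencil and the staple between them, until its tip sticks out on the far side. The riser at the bottom of the tube stays in, and spare blanks may stay where they are. Do not shift or tip the paint cups, glue bottle and sequin pot.

Things in the scene. Friction and masses are not known exactly. Their poses are not given: they have to be found in the camera images.
- jig: Stencil jig, fixed to the table: plywood base 15 mm thick, x from -55 to 55, y from -100 to 135 mm, carrying in a row along y a rest with pin (y = -70), the clear tube (y = 0), a rest with pin (y = 70) and the staple (y = 105). Origin on the table under the tube's axis; z up, y along the jig to the staple, x across it, away from the robot.
- tube_floor (a point): Centre of the tube's floor, 20 mm above the table. The clear tube has a 53 mm bore, 4 mm wall and its rim 95 mm above the table, the top 11 mm flared to 61 mm as a lead-in. It is two half shells (at +y and -y); on its -x and +x sides open slots 30 mm wide run from base to rim, so fingers can reach down beside a blank.
- tube_line (a point): Centre of the dark line round the tube, 90 mm above the table, 70 mm above the tube's floor; the top face of the top blank belongs here.
- pin_a (a point): Foot of the steel locating pin at y = -70 of the jig (its twin stands at y = +70): 10 mm thick, 12 mm high, upper half tapered to 4 mm. It stands on a plywood rest 60 (x) by 24 (y) mm whose top, where this point lies, is 95 mm above the table.
- staple_hole (a point): Centre of the staple's 14 mm hole, which runs along the jig's x, 121 mm above the table. The staple is an upright steel strip 8 mm thick (x), 24 mm wide (y), top 137 mm above the table.
- stencil: Paw stencil, loose, about 0.16 kg, flat on the table, ears up: white plate 6 mm thick, x -45 to 45, y -90 to 125 mm, with a 24 mm wide notch for the staple from y = 90 to the +y end. Origin on the underside amid the paw cut-out, z up. Pin holes: 13 mm round at y = -70, slot 13 (x) by 16 (y) mm at y = 70. Fully down on the jig its origin is 95 mm above the jig's and its axes lie along the jig's.
- stencil_grip (a point): In the wooden grip bar on top of the stencil, at x = 0, y = 43 of the stencil, 20 mm above its underside. The bar is 16 mm thick (x), 36 mm long (y), and rises 26 mm from the plate's top.
- stencil_ears (a point): Midway between the stencil's two ear holes, at x = 0, y = 105, 26 mm above its underside; on the staple's hole when the stencil is down. The ears are upright aluminium tabs on the plate at x = -16 and x = +16: 8 mm thick (x), 28 mm wide (y), 37 mm high, each with a 14 mm hole along x.
- tpin: T-pin, loose, of 10 mm steel rod, about 0.08 kg, lying flat on the table. Origin on the shaft's axis near its balance point, 5 mm above the table as it lies; x along the shaft to the tip. The shaft runs from x = -34 (the cross bar) to 66 mm, its last 8 mm tapered to 4 mm; the cross bar is 50 mm long, along y.
- disc1: Wooden blank: plain disc of 50 mm diameter, 10 mm thick, 15 g; origin at its centre, z along its axis. All blanks are alike. Lies at first on a 2 mm sheet of cardboard fixed to the table; one may be absent.
- disc2: Wooden blank: plain disc of 50 mm diameter, 10 mm thick, 15 g; origin at its centre, z along its axis. All blanks are alike. Lies at first on a 2 mm sheet of cardboard fixed to the table; one may be absent.
- disc3: Wooden blank: plain disc of 50 mm diameter, 10 mm thick, 15 g; origin at its centre, z along its axis. All blanks are alike. Lies at first on a 2 mm sheet of cardboard fixed to the table; one may be absent.
- disc4: Wooden blank: plain disc of 50 mm diameter, 10 mm thick, 15 g; origin at its centre, z along its axis. All blanks are alike. Lies at first on a 2 mm sheet of cardboard fixed to the table; one may be absent.
- disc5: Wooden blank: plain disc of 50 mm diameter, 10 mm thick, 15 g; origin at its centre, z along its axis. All blanks are alike. Lies at first on a 2 mm sheet of cardboard fixed to the table; one may be absent.
- disc6: Wooden blank: plain disc of 50 mm diameter, 10 mm thick, 15 g; origin at its centre, z along its axis. All blanks are alike. Lies at first on a 2 mm sheet of cardboard fixed to the table; one may be absent.
- disc7: Wooden blank: plain disc of 50 mm diameter, 10 mm thick, 15 g; origin at its centre, z along its axis. All blanks are alike. Lies at first on a 2 mm sheet of cardboard fixed to the table; one may be absent.
- riser10: Riser: wooden packing disc of 50 mm diameter, 10 mm thick, darker than the blanks, lying on the tube's floor from the last job; stays there. One of the three risers is there, the other two are absent. Origin at the centre of its underside.
- riser20: Riser: wooden packing disc of 50 mm diameter, 20 mm thick, darker than the blanks, lying on the tube's floor from the last job; stays there. One of the three risers is there, the other two are absent. Origin at the centre of its underside.
- riser30: Riser: wooden packing disc of 50 mm diameter, 30 mm thick, darker than the blanks, lying on the tube's floor from the last job; stays there. One of the three risers is there, the other two are absent. Origin at the centre of its underside.
- cup1: Bystander: paint cup, grey, 72 mm across, 50 mm high, lug handle 68 mm out along x. Origin at the centre of its underside.
- cup2: Bystander: paint cup, grey, 72 mm across, 50 mm high, lug handle 68 mm out along x. Origin at the centre of its underside.
- cup3: Bystander: paint cup, grey, 72 mm across, 50 mm high, lug handle 68 mm out along x. Origin at the centre of its underside.
- glue1: Bystander: glue bottle, white and red, 49 mm across, 135 mm high. Origin at the centre of its underside.
- sequin_pot: Bystander: sequin pot, orange, 64 mm across, 45 mm high. Origin at the centre of its underside.

How it is judged:
On the way, in this order (a step that is already met when the one before it is completed fails the run):
1. the top of the stack in the tube is level with the line: a blank lies there flat, let go (((z of disc1 in the frame of tube_line between -0.008 and -0.002 m and horizontal distance between disc1 and tube_line below 0.005 m and angle between the z axis of disc1 and the z axis of jig, either way round below 0.12 rad and contact force between the fingers and disc1 below 0.3 N) or (z of disc2 in the frame of tube_line between -0.008 and -0.002 m and horizontal distance between disc2 and tube_line below 0.005 m and angle between the z axis of disc2 and the z axis of jig, either way round below 0.12 rad and contact force between the fingers and disc2 below 0.3 N) or (z of disc3 in the frame of tube_line between -0.008 and -0.002 m and horizontal distance between disc3 and tube_line below 0.005 m and angle between the z axis of disc3 and the z axis of jig, either way round below 0.12 rad and contact force between the fingers and disc3 below 0.3 N) or (z of disc4 in the frame of tube_line between -0.008 and -0.002 m and horizontal distance between disc4 and tube_line below 0.005 m and angle between the z axis of disc4 and the z axis of jig, either way round below 0.12 rad and contact force between the fingers and disc4 below 0.3 N) or (z of disc5 in the frame of tube_line between -0.008 and -0.002 m and horizontal distance between disc5 and tube_line below 0.005 m and angle between the z axis of disc5 and the z axis of jig, either way round below 0.12 rad and contact force between the fingers and disc5 below 0.3 N) or (z of disc6 in the frame of tube_line between -0.008 and -0.002 m and horizontal distance between disc6 and tube_line below 0.005 m and angle between the z axis of disc6 and the z axis of jig, either way round below 0.12 rad and contact force between the fingers and disc6 below 0.3 N) or (z of disc7 in the frame of tube_line between -0.008 and -0.002 m and horizontal distance between disc7 and tube_line below 0.005 m and angle between the z axis of disc7 and the z axis of jig, either way round below 0.12 rad and contact force between the fingers and disc7 below 0.3 N))), for 0.2 s.
2. the stencil lies flat on the jig, down over both locating pins (z of stencil in the frame of jig between 0.092 and 0.098 m and horizontal distance between stencil and tube_floor below 0.005 m and angle between stencil's own z axis and vertical below 0.04 rad and angle between the y axis of stencil and the y axis of jig, either way round below 0.05 rad and y of stencil_grip in the frame of jig above 0 m), for 0.2 s.
3. the T-pin passes through both ears and the staple (x of tpin in the frame of staple_hole between -0.043 and 0.043 m and y of tpin in the frame of staple_hole between -0.01 and 0.01 m and z of tpin in the frame of staple_hole between -0.01 and 0.01 m and angle between the x axis of tpin and the x axis of jig, either way round below 0.2 rad), for 0.2 s.
At the end, for the whole second after the job is handed in: The top blank in the tube lies flat and let go, its top level with the line (3 mm in height, 5 mm off axis); the stencil is flat down over both pins (3 mm in height, 5 mm sideways); the T-pin passes through both ears and the staple, tip at least 3 mm past the far ear; all at rest (all of step 2 and all of step 3 and ((z of disc1 in the frame of tube_line between -0.008 and -0.002 m and horizontal distance between disc1 and tube_line below 0.005 m and angle between the z axis of disc1 and the z axis of jig, either way round below 0.12 rad and contact force between the fingers and disc1 below 0.3 N) or (z of disc2 in the frame of tube_line between -0.008 and -0.002 m and horizontal distance between disc2 and tube_line below 0.005 m and angle between the z axis of disc2 and the z axis of jig, either way round below 0.12 rad and contact force between the fingers and disc2 below 0.3 N) or (z of disc3 in the frame of tube_line between -0.008 and -0.002 m and horizontal distance between disc3 and tube_line below 0.005 m and angle between the z axis of disc3 and the z axis of jig, either way round below 0.12 rad and contact force between the fingers and disc3 below 0.3 N) or (z of disc4 in the frame of tube_line between -0.008 and -0.002 m and horizontal distance between disc4 and tube_line below 0.005 m and angle between the z axis of disc4 and the z axis of jig, either way round below 0.12 rad and contact force between the fingers and disc4 below 0.3 N) or (z of disc5 in the frame of tube_line between -0.008 and -0.002 m and horizontal distance between disc5 and tube_line below 0.005 m and angle between the z axis of disc5 and the z axis of jig, either way round below 0.12 rad and contact force between the fingers and disc5 below 0.3 N) or (z of disc6 in the frame of tube_line between -0.008 and -0.002 m and horizontal distance between disc6 and tube_line below 0.005 m and angle between the z axis of disc6 and the z axis of jig, either way round below 0.12 rad and contact force between the fingers and disc6 below 0.3 N) or (z of disc7 in the frame of tube_line between -0.008 and -0.002 m and horizontal distance between disc7 and tube_line below 0.005 m and angle between the z axis of disc7 and the z axis of jig, either way round below 0.12 rad and contact force between the fingers and disc7 below 0.3 N)) and linear speed of each of stencil, tpin below 0.02 m/s); the robot touches nothing.
It fails at once if the paint cup (cup1) is shifted by more than 4 cm or tipped (distance of cup1 from where it was at the start of the episode above 0.04 m or angle between cup1's own z axis and vertical above 0.6 rad).
It fails at once if the paint cup (cup2) is shifted by more than 4 cm or tipped (distance of cup2 from where it was at the start of the episode above 0.04 m or angle between cup2's own z axis and vertical above 0.6 rad).
It fails at once if the paint cup (cup3) is shifted by more than 4 cm or tipped (distance of cup3 from where it was at the start of the episode above 0.04 m or angle between cup3's own z axis and vertical above 0.6 rad).
It fails at once if the glue bottle (glue1) is shifted by more than 4 cm or tipped (distance of glue1 from where it was at the start of the episode above 0.04 m or angle between glue1's own z axis and vertical above 0.6 rad).
It fails at once if the sequin pot (sequin_pot) is shifted by more than 4 cm or tipped (distance of sequin_pot from where it was at the start of the episode above 0.04 m or angle between sequin_pot's own z axis and vertical above 0.6 rad).
Of disc1, disc2, disc3, disc4, disc5, disc6, disc7 only 6 to 7 are there at a start; the rules pass over those that are not, and their reading is None.
Of riser10, riser20, riser30 only 1 to 1 are there at a start; the rules pass over those that are not, and their reading is None.
At some moment in a run one of disc1, disc2, disc3, disc4, disc5, disc6, disc7, tpin may be knocked a few centimetres aside while the robot is not near it.
Once in a run the grip may slacken for a moment while it holds something.
It also fails if it takes over 210 s, if anything falls off the work surface, if the arm or the gripper's body presses on something with over 40 N, if the wrist force passes 120 N, or if a joint passes its speed limit or range.

ROBOT

A 6-joint arm with a two-finger parallel gripper is mounted at the origin on the work surface. World frame = base frame: x ahead of the robot, y to its left, z up, the work surface at z = 0. Lengths are in m, angles in rad, forces in N, time in s.
With the tool pointing down it reaches from about 0.35 to 0.775 m from the base axis. Payload 5.5 kg.
Tool frame: the origin (TCP) lies between the finger pads; the fingertips stand 11 mm ahead of it and the grasp point (between the pads) lies 8 mm behind it (tips_ahead is the distance from the TCP to the fingertips, in m); z points along the fingers, y is the line along which they close (so a half turn about z gives the same grasp; the last joint's range is limited). The gripper opens to 85 mm and grips with 20 to 120 N. Pads are 22 mm wide; open, the fingers measure 114 mm over their backs; the gripper's body (76 mm by 85 mm) begins 54 mm behind the grasp point. The pads swing forward as they close: fully open they stand 13 mm farther back than shut.
Start: joints at [-1.357, 0.313, 0.046, 1.304, 0, 1.431], TCP at [0.199, -0.539, 0.242] pointing down, gripper open.
Joint ranges: [-2.76, 2.76], [-0.86, 1.69], [-1.03, 1.26], [-2.2, 2.34], [-1.47, 1.5], [-3.14, 3.14]. Speed limits (rad/s): [2.57, 2.57, 3.14, 3.14, 3.14, 3.14].

INTERFACE

Orientations are given as a unit quaternion [w, x, y, z].
In Python, from workcell import * gives the robot as it stands. The module is installed in compiled form; this text tells all that it offers.
- The arm moves only by the tool jog_arm, never from a script. Its argument "moves" is a list of rows, each an object with "fingers": the closure, from 0 (fully open) to 1 (shut); "slide": the shift along the tool's x, y, z in mm, a list of three; "angular": the turn, a rotation vector about the tool's x, y, z in degrees, a list of three. A call has 1 to 10 rows; each row is the pose to reach, as a shift and turn from the pose commanded when the call began, along the tool's axes at that moment; what a row does not reach only later rows make up. A row lasts 1/12 s, in which the tool goes at most 41.7 mm and 7.16 degrees, less where a joint would pass 70% of its speed; a pose out of reach is approached as far as the arm can. A call with a gripper value outside its range is refused whole. The fingers move at their own pace and stop on an object; "squeeze" is the grip in N (left out, the last holds). Time passes only in rows, so rows that repeat a pose let the fingers close. It gives the time, the measured TCP pose, the force, the opening and the grip force at its end, in the units of the state.
- get_state(): the state, without advancing time (a new reading comes with each control period).
- read_camera(name): name is "scene" or "top"; returns a dict with "color" (420x560x3 uint8, red, green, blue), "fovy" (degrees; the focal length in pixels is half the picture's height over the tangent of half this angle, whatever the lens; pixels are square), "cx", "cy" (the principal point, pixels), "world_from_camera" (4x4, takes a point from camera to world coordinates). Camera axes: x right, y down, z forward; pixel columns grow to the right and rows downward; lengths in m; the calibration is good to about 2 mm. A picture is of the moment at which its call begins. There is no depth.
- hand_in(): hands the job in; it is judged then, once.
Trained networks look in a picture, given as the dict that the camera call returned (one of the last four; its "shot" number tells which), for a name from the list of things; names that differ only in an ending like _2 or _b are one class to them, and where a whole thing is asked for, a point or a joint stands for the part that bears it (a point fixed in the world has none). Each returns a list of dicts, best first, with "p" (0 to 1); they miss things now and then, are a little off and sometimes report something else, mostly with a low value. They report only what shows in the picture. A call takes as long as a camera call.
- look_for(target, picture): "point" ([column, row] in pixels, amid what is visible of it).
- tip_of(target, picture): "point" ([column, row] in pixels: a listed point, or the origin of a listed thing).
The state is a dict: "clock": time; "joint_pos": joint angles; "qvel": joint speeds; "tau": joint torques, N m; "tcp_pos": TCP position; "orientation": TCP orientation; "wrist_force": force on the tool from outside, world axes, zero at the start; "ft_torque": the same for the moment, N m; "finger_gap": finger opening in m; "grip_force": force on a finger pad.
Only numpy, scipy, OpenCV 4.12 (cv2) and the standard library are available. Lean on these libraries where they do the work, as an engineer would, in place of code of your own. Each camera call takes 0.05 s, during which the arm holds its last target. There are 200 camera calls.

## Working session

There is one attempt and no reset: what is moved stays moved. The work goes in short steps, Python scripts to look and compute and a tool call to move; the robot and the scene stay as the last step left them, time stands still between calls to the robot, and variables do not carry over. Pictures are saved under pics/ and viewed, at most 14 in all, crops included, and the job is handed in when it is done.

Besides the shell and the picture viewer there is one more tool, called after "Request:" by a JSON object that holds its "method" and its "body", one argument or row to a line. jog_arm: Moves the arm, as the interface text tells. Its arguments: {"type":"object","properties":{"moves":{"type":"array","items":{"type":"object","properties":{"fingers":{"type":"number"},"slide":{"type":"array","items":{"type":"number"}},"angular":{"type":"array","items":{"type":"number"}}}}},"squeeze":{"type":"number"}},"required":["moves"]}

```bash
mkdir -p pics; cat > h.py <<'E'
from workcell import *
import numpy as np, cv2
from scipy.spatial.transform import Rotation as R
def K(p):
    h=p["color"].shape[0]; f=h/2/np.tan(np.radians(p["fovy"])/2); return f,p["cx"],p["cy"]
def ray(p,uv):
    f,cx,cy=K(p); T=np.array(p["world_from_camera"]); d=T[:3,:3]@np.array([(uv[0]-cx)/f,(uv[1]-cy)/f,1]); return T[:3,3],d
def atz(p,uv,z):
    o,d=ray(p,uv); return o+d*(z-o[2])/d[2]
def tri(a,ua,b,ub):
    o1,d1=ray(a,ua);o2,d2=ray(b,ub)
    s=np.linalg.lstsq(np.c_[d1,-d2],o2-o1,rcond=None)[0]
    x,y=o1+d1*s[0],o2+d2*s[1]; return (x+y)/2,np.linalg.norm(x-y)
def proj(p,X):
    f,cx,cy=K(p); T=np.array(p["world_from_camera"]); c=T[:3,:3].T@(np.array(X)-T[:3,3]); return [cx+f*c[0]/c[2],cy+f*c[1]/c[2]]
def save(p,n): cv2.imwrite("pics/"+n+".png",p["color"][:,:,::-1])
def tool(X):  # world point in tool frame, mm
    s=get_state(); q=s["orientation"]; r=R.from_quat([q[1],q[2],q[3],q[0]])
    return r.inv().apply(np.array(X)-s["tcp_pos"])*1000
E
cat > a.py <<'E'
from h import *
np.set_printoptions(precision=4,suppress=True)
s=get_state(); print(s)
a=read_camera("scene"); b=read_camera("top"); save(a,"s0"); save(b,"t0")
for p in (a,b): print(p["world_from_camera"],p["fovy"],p["cx"],p["cy"])
for n in "tube_floor tube_line pin_a staple_hole stencil stencil_grip stencil_ears tpin disc1 riser10 riser20 riser30 cup1 glue1 sequin_pot".split():
    for p,l in((a,"s"),(b,"t")):
        print(n,l,[(np.round(d["point"],1).tolist(),round(d["p"],2)) for d in tip_of(n,p)][:8])
E
python3 a.py
```

```text
{'clock': 0.0, 'joint_pos': array([-1.3566,  0.314 ,  0.045 ,  1.3036, -0.    ,  1.4312]), 'qvel': array([-0.0003, -0.0005, -0.0012,  0.0005,  0.    , -0.0008]), 'tau': array([ -0.    , -48.0627,  29.8533,   0.0195,  -0.0001,   0.    ]), 'tcp_pos': array([ 0.1991, -0.5389,  0.2414]), 'orientation': array([-0.0009,  0.9844,  0.176 , -0.    ]), 'wrist_force': array([-0.538 ,  0.8163, -0.0385]), 'ft_torque': array([0.0378, 0.0136, 0.0735]), 'grip_force': 0.0, 'finger_gap': 0.08515114038669228}
[[ 0.759   0.4661 -0.4546  1.0007]
 [ 0.6511 -0.5458  0.5274 -0.5704]
 [-0.0023 -0.6963 -0.7178  0.8455]
 [ 0.      0.      0.      1.    ]] 50.18055110661629 279.06581173157326 212.45199767874433
[[ 0.0015 -0.9974  0.0714  0.4806]
 [-0.9992 -0.0044 -0.0404 -0.0178]
 [ 0.0406 -0.0713 -0.9966  0.9717]
 [ 0.      0.      0.      1.    ]] 55.89940812979558 283.2297936149622 210.11077504172744
tube_floor s [([309.2, 234.5], 0.76)]
tube_floor t [([250.5, 192.3], 0.82)]
tube_line s [([290.5, 230.8], 0.54)]
tube_line t [([250.2, 187.6], 0.81)]
pin_a s [([287.3, 233.1], 0.96)]
pin_a t [([279.5, 197.3], 0.
[... 873 characters left out ...]
[115.1, 257.5], 0.62), ([117.8, 220.1], 0.6), ([151.7, 238.5], 0.58)]
riser10 s [([308.7, 239.6], 0.75), ([117.6, 339.4], 0.52)]
riser10 t [([248.3, 194.6], 0.58)]
riser20 s [([308.7, 239.6], 0.75), ([117.6, 339.4], 0.52)]
riser20 t [([248.3, 194.6], 0.58)]
riser30 s [([308.7, 239.6], 0.75), ([117.6, 339.4], 0.52)]
riser30 t [([248.3, 194.6], 0.58)]
cup1 s [([266.0, 172.4], 0.92), ([407.2, 226.3], 0.84)]
cup1 t [([352.3, 137.5], 0.86), ([165.3, 132.8], 0.66)]
glue1 s [([309.3, 235.3], 0.59), ([147.6, 259.5], 0.56), ([370.7, 202.6], 0.18)]
glue1 t [([369.6, 299.7], 0.77)]
sequin_pot s [([116.2, 337.7], 0.6)]
sequin_pot t [([422.6, 219.4], 0.65), ([435.9, 253.7], 0.58), ([162.4, 178.5], 0.34)]
```

View pics/s0.png

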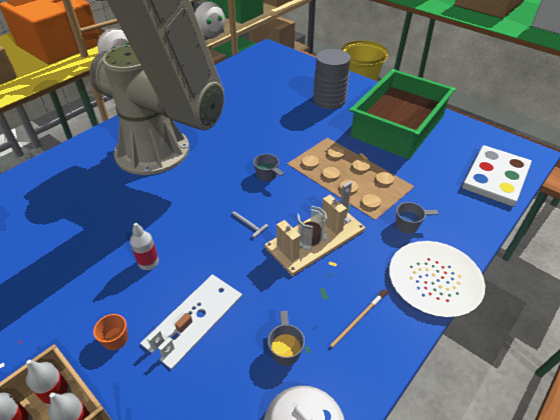

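View pics/t0.png

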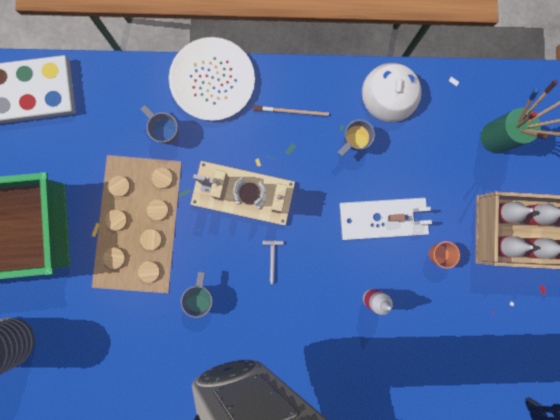

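```bash
cat > b.py <<'E'
from h import *
np.set_printoptions(precision=4,suppress=True)
a=read_camera("scene"); b=read_camera("top")
T=lambda n,ua,ub: print(n,*tri(a,ua,b,ub))
T("pin_a",[287.3,233.1],[279.5,197.3]); T("tube_floor",[309.2,234.5],[250.5,192.3])
T("staple",[342.8,185.9],[197.1,177.4]);T("grip",[185.3,322.5],[396.6,214.9]);T("ears",[160.9,343.6],[423.4,217.9]);T("stencil",[200.8,313.5],[377,217.9]);T("tpin",[251.3,223.4],[271.4,256.9])
for z,n,u in [(.127,"pin_a?",[279.5,197.3]),(.121,"staple",[197.1,177.4]),(.09,"line",[250.2,187.6])]: print(n,atz(b,u,z))
ds=[d["point"] for d in tip_of("disc1",b)]; da=[d["point"] for d in tip_of("disc1",a)]
for u in ds:
    best=min(((tri(a,v,b,u),v) for v in da),key=lambda t:t[0][1]); print("disc",np.round(u),atz(b,u,.007),best[0])
A=cv2.resize(a["color"][170:275,255:395],None,fx=4,fy=4,interpolation=3); B=cv2.resize(b["color"][150:290,180:310],None,fx=4,fy=4,interpolation=3)
cv2.imwrite("pics/c1.png",A[:,:,::-1]); cv2.imwrite("pics/c2.png",B[:,:,::-1])
E
python3 b.py
```

```text
pin_a [ 0.5732 -0.0456  0.0806] 0.000603237009748555
tube_floor [0.589  0.0211 0.03  ] 0.003477138435469837
staple [0.6061 0.1283 0.1257] 0.011711755958571027
grip [ 0.5383 -0.3321  0.0227] 0.0004285512687973582
ears [ 0.5334 -0.3966  0.0203] 0.0066764766221486735
stencil [ 0.5328 -0.2897 -0.0011] 0.002677212114527509
tpin [ 0.4368 -0.0275  0.0022] 0.0028980764514903805
pin_a? [ 0.5686 -0.044   0.127 ]
staple [0.6112 0.1332 0.121 ]
line [0.5939 0.0205 0.09  ]
disc [161. 212.] [0.5434 0.2384 0.007 ] (array([0.5322, 0.1986, 0.1507]), np.float64(0.004847313721110642))
disc [119. 184.] [0.611  0.3398 0.007 ] (array([0.6058, 0.3355, 0.004 ]), np.float64(0.014789709357301964))
disc [115. 260.] [0.429  0.3448 0.007 ] (array([0.4328, 0.3471, 0.0103]), np.float64(0.00990670065827171))
disc [165. 177.] [0.6286 0.2298 0.007 ] (array([0.6312, 0.2317, 0.0097]), np.float64(0.007554559403346936))
disc [151. 270.] [0.4062 0.2595 0.007 ] (array([0.4056, 0.2538, 0.0214]), np.float64(0.004694723347426832))
disc [151. 238.] [0.4817 0.26   0.007 ] (array([0.4796, 0.2571, 0.0103]), np.float64(0.005499392582704081))
disc [117. 216.] [0.5326 0.3429 0.007 ] (array([ 0.5461,  0.4171, -0.1831]), np.float64(0.008712238702029846))
```

View pics/c1.png

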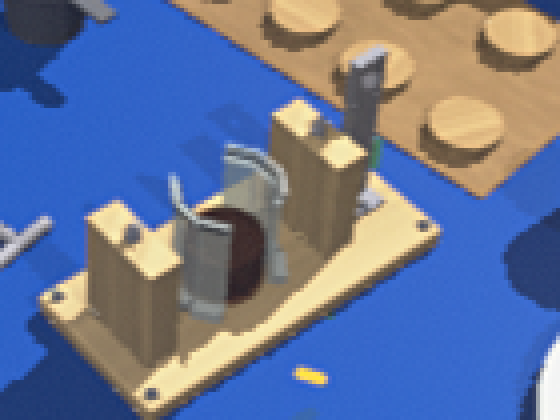

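View pics/c2.png

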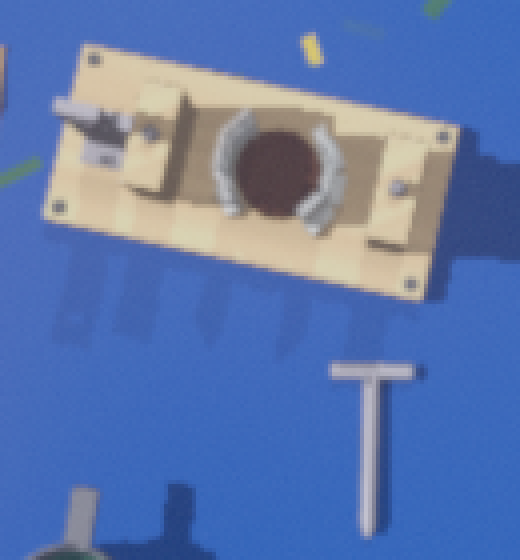

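```bash
cat > c.py <<'E'
from h import *
from scipy.optimize import least_squares
np.set_printoptions(precision=4,suppress=True)
a=read_camera("scene"); b=read_camera("top")
tp=[((55,135,15),(82,43)),((55,-100,15),(460,125)),((-55,-100,15),(420,300)),((-55,135,15),(42,218)),((0,-70,107),(399,186)),((0,70,107),(151,131))]
sp=[((55,135,15),(440,232)),((55,-100,15),(145,408)),((-55,-100,15),(40,298)),((0,-70,107),(131,230)),((0,70,107),(318,126)),((0,105,137),(370,52))]
def res(v,sets):
    r=[]; c,s=np.cos(v[2]),np.sin(v[2])
    for p,off,S in sets:
        for X,u in S:
            X=np.array(X)/1000; W=[v[0]+c*X[0]-s*X[1],v[1]+s*X[0]+c*X[1],X[2]]
            r+=list(np.array(proj(p,W))-(np.array(u)/4+off))
    return np.array(r)
for S in ([(b,(180,150),tp)],[(a,(255,170),sp)],[(b,(180,150),tp),(a,(255,170),sp)]):
    o=least_squares(res,[.59,.02,.0],args=(S,)); print(o.x,np.round(o.fun.reshape(-1,2),1).tolist())
for u in [(373,371),(367,534)]: print("tpin",atz(b,np.array(u)/4+(180,150),.005))
I=cv2.resize(b["color"][150:300,90:185],None,fx=6,fy=6,interpolation=cv2.INTER_CUBIC); g=cv2.GaussianBlur(cv2.cvtColor(I,cv2.COLOR_RGB2GRAY),(0,0),3)
c=cv2.HoughCircles(g,cv2.HOUGH_GRADIENT,1,100,param1=60,param2=12,minRadius=52,maxRadius=70)[0]
for x,y,r in c:
    cv2.circle(I,(int(x),int(y)),int(r),(255,0,0),2); print("disc",[x/6+90,y/6+150],r/6,atz(b,[x/6+90-.4,y/6+150-.4],.012))
cv2.imwrite("pics/d1.png",cv2.resize(I,None,fx=.65,fy=.65)[:,:,::-1])
E
python3 c.py
```

```text
[ 0.5871  0.0236 -0.2105] [[0.2, -0.3], [0.2, -0.1], [0.7, 0.2], [-0.2, 0.1], [-0.1, -0.0], [-0.6, 0.1]]
[ 0.5909  0.0205 -0.2175] [[0.9, -0.4], [0.4, 1.7], [-1.4, -0.4], [0.1, -1.1], [0.3, -1.6], [-0.4, 1.4]]
[ 0.5887  0.0226 -0.2128] [[0.6, -1.1], [0.6, -0.6], [1.1, -0.3], [0.2, -0.7], [0.3, -0.6], [-0.2, -0.7], [0.4, -1.5], [0.5, 0.7], [-1.5, -1.2], [-0.0, -2.1], [-0.0, -2.6], [-0.8, 0.4]]
tpin [ 0.4701 -0.0328  0.005 ]
tpin [ 0.372  -0.0295  0.005 ]
disc [np.float32(118.416664), np.float32(185.58333)] 10.533334 [0.6077 0.3407 0.012 ]
disc [np.float32(113.083336), np.float32(257.91666)] 11.066667 [0.4349 0.3478 0.012 ]
disc [np.float32(115.583336), np.float32(219.91666)] 10.55 [0.5251 0.3448 0.012 ]
disc [np.float32(148.75), np.float32(271.91666)] 10.166667 [0.4018 0.2635 0.012 ]
disc [np.float32(157.91666), np.float32(209.91667)] 9.7 [0.5494 0.2455 0.012 ]
disc [np.float32(160.91666), np.float32(177.75)] 10.916667 [0.6274 0.2402 0.012 ]
disc [np.float32(150.08333), np.float32(239.58334)] 10.833333 [0.4784 0.2623 0.012 ]
```

View pics/d1.png

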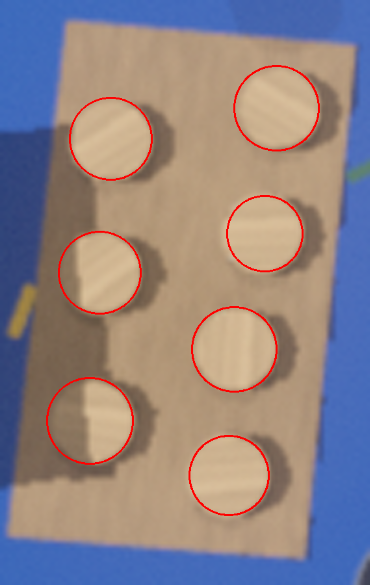

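Request:
{"method": "jog_arm", "body": {
  "moves": [
    {"slide":[302,-262,20],"angular":[0,0,-57.6],"fingers":0.25},
    {"slide":[302,-262,20],"angular":[0,0,-57.6],"fingers":0.25},
    {"slide":[302,-262,20],"angular":[0,0,-57.6],"fingers":0.25},
    {"slide":[302,-262,20],"angular":[0,0,-57.6],"fingers":0.25},
    {"slide":[302,-262,20],"angular":[0,0,-57.6],"fingers":0.25},
    {"slide":[302,-262,20],"angular":[0,0,-57.6],"fingers":0.25},
    {"slide":[302,-262,20],"angular":[0,0,-57.6],"fingers":0.25},
    {"slide":[302,-262,20],"angular":[0,0,-57.6],"fingers":0.25},
    {"slide":[302,-262,20],"angular":[0,0,-57.6],"fingers":0.25},
    {"slide":[302,-262,20],"angular":[0,0,-57.6],"fingers":0.25}
  ]
}}

```text
clock: 2.73
tcp_pos: [0.3925, -0.1858, 0.2224]
orientation: [-0.0, 0.777, 0.63, 0.0]
wrist_force: [0.6, 0.2, 0.1]
finger_gap: 0.0636
grip_force: 0.0
```

```bash
python3 -c "
from h import *
s=get_state();print(s['clock'],s['tcp_pos'],s['orientation'],s['finger_gap'],s['joint_pos'])
print(tool([.6274,.2402,.1]))"
```

```text
2.7333 [ 0.39251828 -0.18580266  0.22240755] [-1.96591704e-05  7.76996236e-01  6.29505077e-01  4.54132553e-04] 0.06361673403072395 [-6.27985123e-01  4.91536319e-02 -3.27625389e-01  1.19382012e+00
  8.87474227e-04  1.15177529e+00]
[465.37138153 141.33304387 122.82402711]
```

Request:
{"method": "jog_arm", "body": {
  "moves": [
    {"slide":[380,115,60]},
    {"slide":[380,115,60]},
    {"slide":[380,115,60]},
    {"slide":[380,115,60]},
    {"slide":[380,115,60]},
    {"slide":[380,115,60]},
    {"slide":[380,115,60]},
    {"slide":[380,115,60]},
    {"slide":[380,115,60]},
    {"slide":[380,115,60]}
  ]
}}

```text
schema error: expected keys fingers, slide, angular
```

Request:
{"method": "jog_arm", "body": {
  "moves": [
    {"slide":[85,26,102]},
    {"slide":[85,26,102]},
    {"slide":[85,26,102]},
    {"slide":[85,26,102]},
    {"slide":[85,26,102]},
    {"slide":[85,26,102]}
  ]
}}

```text
schema error: expected keys fingers, slide, angular
```

```bash
cat > d.py <<'E'
from h import *
import sys
s=get_state();print(s['clock'],s['tcp_pos'],s['finger_gap'],s['wrist_force'])
a=read_camera("scene"); b=read_camera("top")
def crop(p,X,w=90,f=4):
    u=np.round(proj(p,X)).astype(int); x0=max(0,u[0]-w//2);y0=max(0,u[1]-w//2); return cv2.resize(p["color"][y0:y0+w,x0:x0+w],(w*f,w*f),interpolation=cv2.INTER_CUBIC),(x0,y0)
X=np.array(eval(sys.argv[2])) if len(sys.argv)>2 else s["tcp_pos"]
A,oa=crop(a,X);B,ob=crop(b,X); print(oa,ob)
cv2.imwrite("pics/"+sys.argv[1]+".png",np.hstack([A,B])[:,:,::-1]); print("tcp px",proj(a,s["tcp_pos"]),proj(b,s["tcp_pos"]))
E
python3 d.py e1
```

```text
2.7333 [ 0.39251828 -0.18580266  0.22240755] 0.06361673403072395 [0.56903899 0.1781116  0.07938104]
(np.int64(133), np.int64(139)) (np.int64(311), np.int64(240))
tcp px [np.float64(177.5459355129338), np.float64(183.63305446263954)] [np.float64(355.9428686404612), np.float64(285.3204248735875)]
```

View pics/e1.png

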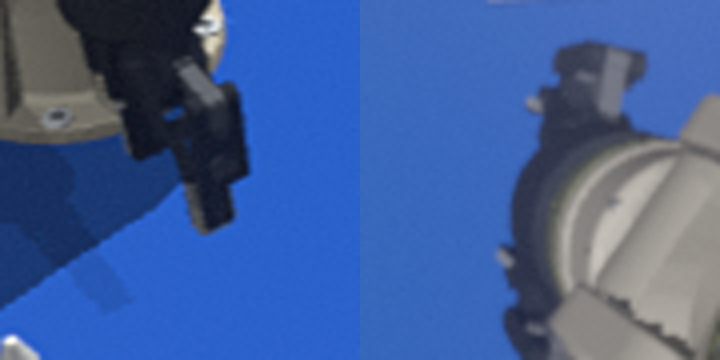

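Request:
{"method": "jog_arm", "body": {
  "moves": [
    {"slide":[380,115,60],"angular":[0,0,0],"fingers":0.25},
    {"slide":[380,115,60],"angular":[0,0,0],"fingers":0.25},
    {"slide":[380,115,60],"angular":[0,0,0],"fingers":0.25},
    {"slide":[380,115,60],"angular":[0,0,0],"fingers":0.25},
    {"slide":[380,115,60],"angular":[0,0,0],"fingers":0.25},
    {"slide":[380,115,60],"angular":[0,0,0],"fingers":0.25},
    {"slide":[380,115,60],"angular":[0,0,0],"fingers":0.25},
    {"slide":[380,115,60],"angular":[0,0,0],"fingers":0.25},
    {"slide":[380,115,60],"angular":[0,0,0],"fingers":0.25},
    {"slide":[380,115,60],"angular":[0,0,0],"fingers":0.25}
  ]
}}

```text
clock: 3.67
tcp_pos: [0.5857, 0.1608, 0.1614]
orientation: [0.0, 0.777, 0.629, 0.0]
wrist_force: [0.1, -0.7, 0.3]
finger_gap: 0.0639
grip_force: 0.0
```

Request:
{"method": "jog_arm", "body": {
  "moves": [
    {"slide":[85,26,102],"angular":[0,0,0],"fingers":0.25},
    {"slide":[85,26,102],"angular":[0,0,0],"fingers":0.25},
    {"slide":[85,26,102],"angular":[0,0,0],"fingers":0.25},
    {"slide":[85,26,102],"angular":[0,0,0],"fingers":0.25},
    {"slide":[85,26,102],"angular":[0,0,0],"fingers":0.25},
    {"slide":[85,26,102],"angular":[0,0,0],"fingers":0.25}
  ]
}}

```text
clock: 4.17
tcp_pos: [0.6271, 0.2351, 0.06]
orientation: [-0.0, 0.778, 0.628, -0.001]
wrist_force: [0.6, -0.0, 0.1]
finger_gap: 0.0642
grip_force: 0.0
```

```bash
python3 d.py e2
```

```text
4.1667 [0.62706796 0.23508203 0.05995203] 0.06424933914695297 [ 0.5807608  -0.01575597  0.09133703]
(np.int64(328), np.int64(142)) (np.int64(112), np.int64(129))
tcp px [np.float64(373.03183868117077), np.float64(186.58793330445621)] [np.float64(157.17462684237444), np.float64(174.30982838348956)]
```

View pics/e2.png

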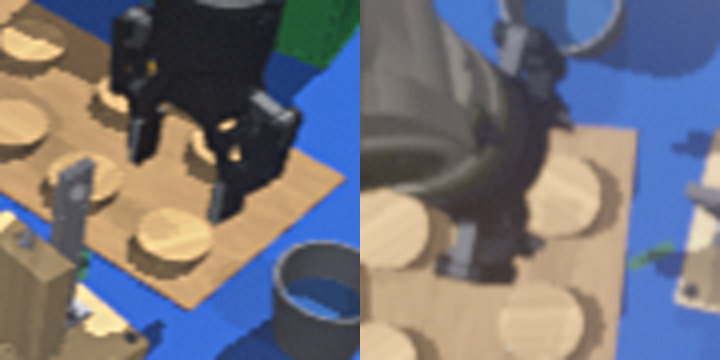

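```bash
python3 -c "
from h import *
a=read_camera('scene');print(get_state()['tcp_pos'],tool([.6274,.2402,.017]))
print(proj(a,[.6274,.2402,.012]),tri(a,[371,201.2],read_camera('top'),[160.6,177.5]))"
```

```text
[0.62843339 0.23479727 0.06272055] [ 5.01585581 -2.28978243 45.718965  ]
[np.float64(371.5126161473747), np.float64(198.92426928024648)] (array([0.62763505, 0.24173559, 0.00281427]), np.float64(0.0021386629259546497))
```

```bash
python3 -c "
from h import *
for i in range(6):
  read_camera('top'); s=get_state();print(s['tcp_pos'],s['joint_pos'],tool([.6274,.2402,.017]))"
```

```text
[0.62836991 0.23498467 0.06267065] [ 2.38426152e-01  5.90499221e-01  2.75302040e-02  1.00450909e+00
 -2.32441271e-04  2.02240636e+00] [ 4.83547779 -2.19235902 45.67012397]
[0.62818415 0.23511812 0.06236861] [ 2.38681625e-01  5.90842261e-01  2.73348165e-02  1.00439865e+00
 -2.20625202e-04  2.02246690e+00] [ 4.75306534 -1.96299224 45.36855742]
[0.6279736  0.23526923 0.06203476] [ 2.38966729e-01  5.91235773e-01  2.71440677e-02  1.00431499e+00
 -1.97165620e-04  2.02250860e+00] [ 4.65950268 -1.70246745 45.03511636]
[0.62781504 0.23540464 0.06169259] [ 2.39199235e-01  5.91692255e-01  2.70422995e-02  1.00423118e+00
 -1.47694293e-04  2.02255040e+00] [ 4.56845763 -1.49721155 44.69321137]
[0.62763712 0.23554142 0.06131306] [ 2.39466006e-01  5.92197540e-01  2.69273811e-02  1.00414558e+00
 -1.56411782e-04  2.02256558e+00] [ 4.4835549  -1.27147895 44.31350839]
[0.6275023  0.23566076 0.06101818] [ 2.39678898e-01  5.92613994e-01  2.68802376e-02  1.00411216e+00
 -1.34863149e-04  2.02260426e+00] [ 4.40303395 -1.09593419 44.01848836]
```

Request:
{"method": "jog_arm", "body": {
  "moves": [
    {"slide":[4,0,20],"angular":[0,0,0],"fingers":0.25},
    {"slide":[4,0,35],"angular":[0,0,0],"fingers":0.25},
    {"slide":[4,0,43],"angular":[0,0,0],"fingers":0.25},
    {"slide":[4,0,43],"angular":[0,0,0],"fingers":0.25},
    {"slide":[4,0,43],"angular":[0,0,0],"fingers":0.25},
    {"slide":[4,0,43],"angular":[0,0,0],"fingers":0.25}
  ]
}}

```text
clock: 5.17
tcp_pos: [0.6287, 0.24, 0.0181]
orientation: [0.0, 0.778, 0.628, 0.0]
wrist_force: [1.0, -0.2, -0.3]
finger_gap: 0.064
grip_force: 0.0
```

Request:
{"method": "jog_arm", "body": {
  "moves": [
    {"slide":[0,0,0],"angular":[0,0,0],"fingers":0.6},
    {"slide":[0,0,0],"angular":[0,0,0],"fingers":0.6},
    {"slide":[0,0,0],"angular":[0,0,0],"fingers":0.6},
    {"slide":[0,0,0],"angular":[0,0,0],"fingers":0.6},
    {"slide":[0,0,0],"angular":[0,0,0],"fingers":0.6}
  ],
  "squeeze": 30
}}

```text
clock: 5.58
tcp_pos: [0.6291, 0.2401, 0.0189]
orientation: [0.001, 0.778, 0.628, 0.001]
wrist_force: [-1.0, -0.5, 6.3]
finger_gap: 0.0471
grip_force: 30.2
```

Request:
{"method": "jog_arm", "body": {
  "moves": [
    {"slide":[0,0,-40],"angular":[0,0,0],"fingers":0.6},
    {"slide":[0,0,-80],"angular":[0,0,0],"fingers":0.6},
    {"slide":[0,0,-120],"angular":[0,0,0],"fingers":0.6},
    {"slide":[0,0,-143],"angular":[0,0,0],"fingers":0.6}
  ]
}}

```text
clock: 5.92
tcp_pos: [0.6298, 0.2403, 0.1656]
orientation: [0.001, 0.778, 0.628, 0.003]
wrist_force: [0.0, -0.4, 0.8]
finger_gap: 0.0468
grip_force: 30.8
```

Request:
{"method": "jog_arm", "body": {
  "moves": [
    {"slide":[-40,2,-5],"angular":[0,0,0],"fingers":0.6},
    {"slide":[-80,5,-5],"angular":[0,0,0],"fingers":0.6},
    {"slide":[-120,8,-5],"angular":[0,0,0],"fingers":0.6},
    {"slide":[-160,8,-5],"angular":[0,0,0],"fingers":0.6},
    {"slide":[-200,8,-5],"angular":[0,0,0],"fingers":0.6},
    {"slide":[-221,8,-5],"angular":[0,0,0],"fingers":0.6},
    {"slide":[-221,8,-5],"angular":[0,0,0],"fingers":0.6},
    {"slide":[-221,8,-5],"angular":[0,0,0],"fingers":0.6}
  ]
}}

```text
clock: 6.58
tcp_pos: [0.5895, 0.0208, 0.1657]
orientation: [0.0, 0.779, 0.627, 0.0]
wrist_force: [0.2, 0.8, 0.1]
finger_gap: 0.0469
grip_force: 30.8
```

```bash
python3 d.py e3 "(.589,.0226,.12)"
```

```text
6.5833 [0.58947629 0.02080838 0.16571074] 0.046917267368511005 [0.19545818 0.77095833 0.06340028]
(np.int64(267), np.int64(163)) (np.int64(204), np.int64(143))
tcp px [np.float64(312.893789136853), np.float64(193.8067028921894)] [np.float64(248.4405070069887), np.float64(185.0208225822676)]
```

View pics/e3.png

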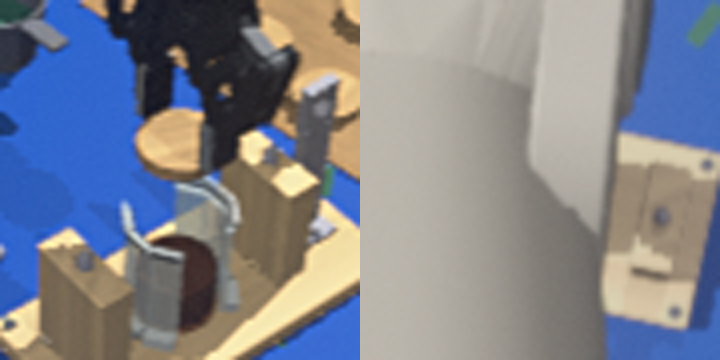

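Request:
{"method": "jog_arm", "body": {
  "moves": [
    {"slide":[1,0,30],"angular":[0,0,0],"fingers":0.6},
    {"slide":[1,0,50],"angular":[0,0,0],"fingers":0.6},
    {"slide":[1,0,60],"angular":[0,0,0],"fingers":0.6},
    {"slide":[1,0,65],"angular":[0,0,0],"fingers":0.6},
    {"slide":[1,0,70],"angular":[0,0,0],"fingers":0.6},
    {"slide":[1,0,75],"angular":[0,0,0],"fingers":0.6}
  ],
  "squeeze": 20
}}

```text
clock: 7.18
tcp_pos: [0.5897, 0.025, 0.0908]
orientation: [-0.001, 0.777, 0.629, 0.001]
wrist_force: [-2.3, 6.3, 4.6]
finger_gap: 0.0468
grip_force: 32.0
```

Request:
{"method": "jog_arm", "body": {
  "moves": [
    {"slide":[0,0,4],"angular":[0,0,0],"fingers":0.6},
    {"slide":[0,0,8],"angular":[0,0,0],"fingers":0.6},
    {"slide":[0,0,12],"angular":[0,0,0],"fingers":0.6},
    {"slide":[0,0,16],"angular":[0,0,0],"fingers":0.6}
  ]
}}

```text
clock: 7.52
tcp_pos: [0.5899, 0.025, 0.0754]
orientation: [-0.001, 0.777, 0.629, 0.001]
wrist_force: [-2.9, 6.3, 3.3]
finger_gap: 0.0464
grip_force: 32.1
```

Request:
{"method": "jog_arm", "body": {
  "moves": [
    {"slide":[2,0,3],"angular":[0,0,0],"fingers":0.6},
    {"slide":[2,0,6],"angular":[0,0,0],"fingers":0.6},
    {"slide":[2,0,8],"angular":[0,0,0],"fingers":0.6},
    {"slide":[2,0,8],"angular":[0,0,0],"fingers":0.6}
  ]
}}

```text
clock: 7.85
tcp_pos: [0.5908, 0.0254, 0.067]
orientation: [0.0, 0.778, 0.629, 0.001]
wrist_force: [-1.4, 2.8, 2.9]
finger_gap: 0.0467
grip_force: 31.9
```

Request:
{"method": "jog_arm", "body": {
  "moves": [
    {"slide":[0,0,2],"angular":[0,0,0],"fingers":0.6},
    {"slide":[0,0,4],"angular":[0,0,0],"fingers":0.6},
    {"slide":[0,0,4],"angular":[0,0,0],"fingers":0.6}
  ]
}}

```text
clock: 8.1
tcp_pos: [0.5909, 0.0254, 0.0666]
orientation: [0.001, 0.778, 0.629, 0.001]
wrist_force: [-8.4, 3.0, 25.2]
finger_gap: 0.0466
grip_force: 36.7
```

Request:
{"method": "jog_arm", "body": {
  "moves": [
    {"slide":[0,0,-5],"angular":[0,0,0],"fingers":0.25},
    {"slide":[0,0,-5],"angular":[0,0,0],"fingers":0.25},
    {"slide":[0,0,-5],"angular":[0,0,0],"fingers":0.25},
    {"slide":[0,0,-5],"angular":[0,0,0],"fingers":0.25},
    {"slide":[0,0,-30],"angular":[0,0,0],"fingers":0.25},
    {"slide":[0,0,-70],"angular":[0,0,0],"fingers":0.25},
    {"slide":[0,0,-108],"angular":[0,0,0],"fingers":0.25}
  ]
}}

```text
clock: 8.68
tcp_pos: [0.5888, 0.0249, 0.1694]
orientation: [-0.001, 0.778, 0.628, -0.002]
wrist_force: [1.3, -0.6, 0.3]
finger_gap: 0.0642
grip_force: 0.0
```

Request:
{"method": "jog_arm", "body": {
  "moves": [
    {"slide":[40,-5,0],"angular":[0,0,0],"fingers":0.25},
    {"slide":[80,-10,0],"angular":[0,0,0],"fingers":0.25},
    {"slide":[120,-20,0],"angular":[0,0,0],"fingers":0.25},
    {"slide":[160,-25,0],"angular":[0,0,0],"fingers":0.25},
    {"slide":[200,-30,20],"angular":[0,0,0],"fingers":0.25},
    {"slide":[235,-38,40],"angular":[0,0,0],"fingers":0.25},
    {"slide":[270,-45,60],"angular":[0,0,0],"fingers":0.25},
    {"slide":[300,-49,80],"angular":[0,0,0],"fingers":0.25},
    {"slide":[310,-49,110],"angular":[0,0,0],"fingers":0.25},
    {"slide":[310,-49,120],"angular":[0,0,0],"fingers":0.25}
  ]
}}

```text
clock: 9.52
tcp_pos: [0.6047, 0.3406, 0.0445]
orientation: [-0.001, 0.777, 0.63, -0.003]
wrist_force: [-0.4, -0.9, -0.4]
finger_gap: 0.0641
grip_force: 0.0
```

```bash
cat > e.py <<'E'
from h import *
import sys
b=read_camera("top"); a=read_camera("scene"); s=get_state(); print(s["clock"],s["tcp_pos"])
I=cv2.resize(b["color"][150:300,90:185],None,fx=6,fy=6,interpolation=cv2.INTER_CUBIC); g=cv2.GaussianBlur(cv2.cvtColor(I,cv2.COLOR_RGB2GRAY),(0,0),3)
for x,y,r in cv2.HoughCircles(g,cv2.HOUGH_GRADIENT,1,100,param1=60,param2=12,minRadius=52,maxRadius=70)[0]:
    X=atz(b,[x/6+90-.4,y/6+150-.4],.012); print("disc",r/6,X,"u,v",.2101*X[0]+.9777*X[1],.9777*X[0]-.2101*X[1])
C=cv2.resize(a["color"][120:240,250:410],None,fx=5,fy=5,interpolation=cv2.INTER_CUBIC); cv2.imwrite("pics/"+sys.argv[1]+".png",C[:,:,::-1])
E
python3 e.py f1
```

```text
9.6167 [0.60470987 0.33744849 0.04603795]
disc 10.900001 [0.43487541 0.34744571 0.012     ] u,v 0.431064995240988 0.3521793407627674
disc 10.866666 [0.60684163 0.34147293 0.012     ] u,v 0.4613555056090508 0.5215655999376452
disc 10.433333 [0.52466735 0.34481183 0.012     ] u,v 0.4473551376391249 0.4405223033869381
disc 10.95 [0.40219878 0.26507429 0.012     ] u,v 0.343665100602247 0.3375376357716804
disc 9.849999 [0.47795693 0.26033588 0.012     ] u,v 0.3549491361733718 0.41260191805336216
```

View pics/f1.png

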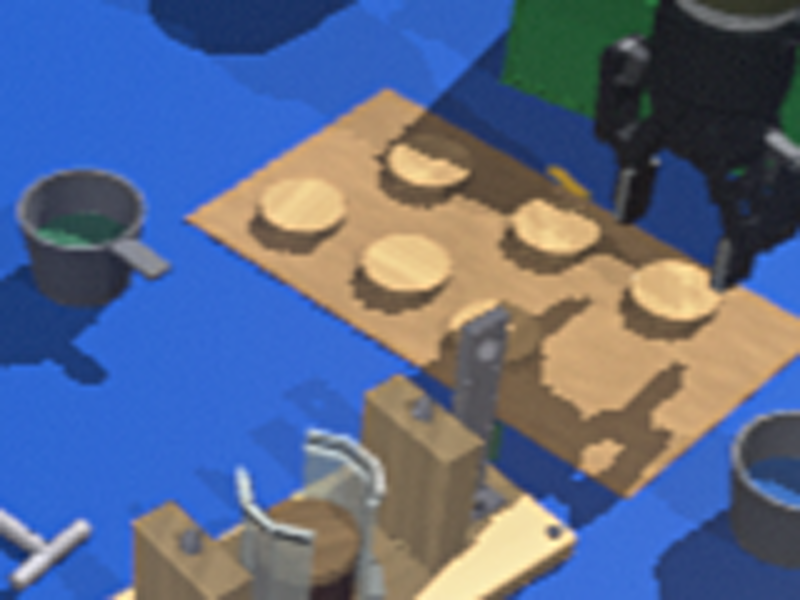

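Request:
{"method": "jog_arm", "body": {
  "moves": [
    {"slide":[1,0,16],"angular":[0,0,0],"fingers":0.25},
    {"slide":[1,0,32],"angular":[0,0,0],"fingers":0.25},
    {"slide":[1,0,32],"angular":[0,0,0],"fingers":0.25},
    {"slide":[1,0,32],"angular":[0,0,0],"fingers":0.25},
    {"slide":[1,0,32],"angular":[0,0,0],"fingers":0.6},
    {"slide":[1,0,32],"angular":[0,0,0],"fingers":0.6},
    {"slide":[1,0,32],"angular":[0,0,0],"fingers":0.6},
    {"slide":[1,0,32],"angular":[0,0,0],"fingers":0.6},
    {"slide":[1,0,32],"angular":[0,0,0],"fingers":0.6}
  ],
  "squeeze": 30
}}

```text
clock: 10.37
tcp_pos: [0.6085, 0.34, 0.0222]
orientation: [0.0, 0.778, 0.628, 0.002]
wrist_force: [-3.9, 0.0, 9.8]
finger_gap: 0.0345
grip_force: 5.1
```

Request:
{"method": "jog_arm", "body": {
  "moves": [
    {"slide":[0,0,-40],"angular":[0,0,0],"fingers":0.6},
    {"slide":[0,0,-80],"angular":[0,0,0],"fingers":0.6},
    {"slide":[-10,0,-120],"angular":[0,0,0],"fingers":0.6},
    {"slide":[-40,5,-150],"angular":[0,0,0],"fingers":0.6},
    {"slide":[-80,10,-152],"angular":[0,0,0],"fingers":0.6},
    {"slide":[-120,20,-152],"angular":[0,0,0],"fingers":0.6},
    {"slide":[-160,30,-152],"angular":[0,0,0],"fingers":0.6},
    {"slide":[-200,40,-152],"angular":[0,0,0],"fingers":0.6},
    {"slide":[-240,49,-152],"angular":[0,0,0],"fingers":0.6},
    {"slide":[-280,49,-152],"angular":[0,0,0],"fingers":0.6}
  ]
}}

```text
clock: 11.2
tcp_pos: [0.5982, 0.0528, 0.1723]
orientation: [0.002, 0.778, 0.628, 0.002]
wrist_force: [1.3, 0.2, -0.1]
finger_gap: 0.0343
grip_force: 0.0
```

Request:
{"method": "jog_arm", "body": {
  "moves": [
    {"slide":[-32,0,0],"angular":[0,0,0],"fingers":0.6},
    {"slide":[-32,0,0],"angular":[0,0,0],"fingers":0.6},
    {"slide":[-32,0,0],"angular":[0,0,0],"fingers":0.6},
    {"slide":[-32,0,40],"angular":[0,0,0],"fingers":0.6},
    {"slide":[-32,0,55],"angular":[0,0,0],"fingers":0.6},
    {"slide":[-32,0,60],"angular":[0,0,0],"fingers":0.6}
  ]
}}

```text
clock: 11.7
tcp_pos: [0.5883, 0.0254, 0.1081]
orientation: [-0.001, 0.777, 0.629, -0.001]
wrist_force: [-0.6, -0.3, 1.3]
finger_gap: 0.0339
grip_force: 0.0
```

Request:
{"method": "jog_arm", "body": {
  "moves": [
    {"slide":[0,0,-40],"angular":[0,0,0],"fingers":0.25},
    {"slide":[0,0,-60],"angular":[0,0,0],"fingers":0.25},
    {"slide":[40,-10,-60],"angular":[0,0,0],"fingers":0.25},
    {"slide":[80,-15,-60],"angular":[0,0,0],"fingers":0.25},
    {"slide":[120,-20,-60],"angular":[0,0,0],"fingers":0.25},
    {"slide":[160,-25,-60],"angular":[0,0,0],"fingers":0.25},
    {"slide":[200,-30,-60],"angular":[0,0,0],"fingers":0.25},
    {"slide":[235,-38,-40],"angular":[0,0,0],"fingers":0.25},
    {"slide":[270,-45,-20],"angular":[0,0,0],"fingers":0.25},
    {"slide":[290,-49,20],"angular":[0,0,0],"fingers":0.25}
  ]
}}

```text
clock: 12.53
tcp_pos: [0.6054, 0.3235, 0.0982]
orientation: [0.001, 0.776, 0.63, 0.006]
wrist_force: [0.7, 0.3, -0.0]
finger_gap: 0.0638
grip_force: 0.0
```

Request:
{"method": "jog_arm", "body": {
  "moves": [
    {"slide":[22,0,20],"angular":[0,0,0],"fingers":0.25},
    {"slide":[22,0,40],"angular":[0,0,0],"fingers":0.25},
    {"slide":[22,0,40],"angular":[0,0,0],"fingers":0.25}
  ]
}}

```text
clock: 12.78
tcp_pos: [0.6045, 0.34, 0.0491]
orientation: [-0.001, 0.777, 0.63, -0.003]
wrist_force: [-0.7, -0.6, -0.2]
finger_gap: 0.0643
grip_force: 0.0
```

```bash
python3 e.py f2
```

```text
12.8833 [0.60694823 0.33891701 0.05350691]
disc 10.55 [0.43487489 0.34627938 0.012     ] u,v 0.42992456225857917 0.3524238820318797
disc 10.683333 [0.60805684 0.34072208 0.012     ] u,v 0.4608767224190824 0.5229114660545738
disc 10.3 [0.52546522 0.34444521 0.012     ] u,v 0.4471643286728014 0.44137940672260495
disc 9.616667 [0.47795803 0.25954995 0.012     ] u,v 0.3541809655491772 0.41276812116735323
disc 11.383334 [0.40259392 0.26664646 0.012     ] u,v 0.3452852232205835 0.33759365196252694
```

Request:
{"method": "jog_arm", "body": {
  "moves": [
    {"slide":[1,0,16],"angular":[0,0,0],"fingers":0.25},
    {"slide":[1,0,30],"angular":[0,0,0],"fingers":0.25},
    {"slide":[1,0,36],"angular":[0,0,0],"fingers":0.25},
    {"slide":[1,0,36],"angular":[0,0,0],"fingers":0.25},
    {"slide":[1,0,36],"angular":[0,0,0],"fingers":0.25},
    {"slide":[1,0,36],"angular":[0,0,0],"fingers":0.25},
    {"slide":[1,0,36],"angular":[0,0,0],"fingers":0.25},
    {"slide":[1,0,36],"angular":[0,0,0],"fingers":0.25}
  ],
  "squeeze": 30
}}

```text
clock: 13.55
tcp_pos: [0.6085, 0.339, 0.0183]
orientation: [0.0, 0.778, 0.628, 0.001]
wrist_force: [-1.4, 0.1, 0.1]
finger_gap: 0.0645
grip_force: 0.0
```

Request:
{"method": "jog_arm", "body": {
  "moves": [
    {"slide":[0,0,0],"angular":[0,0,0],"fingers":0.6},
    {"slide":[0,0,0],"angular":[0,0,0],"fingers":0.6},
    {"slide":[0,0,0],"angular":[0,0,0],"fingers":0.6},
    {"slide":[0,0,0],"angular":[0,0,0],"fingers":0.6}
  ]
}}

```text
clock: 13.88
tcp_pos: [0.6082, 0.339, 0.0182]
orientation: [0.0, 0.778, 0.628, 0.001]
wrist_force: [-1.3, -0.5, 5.6]
finger_gap: 0.0471
grip_force: 30.1
```

Request:
{"method": "jog_arm", "body": {
  "moves": [
    {"slide":[0,0,-40],"angular":[0,0,0],"fingers":0.6},
    {"slide":[0,0,-80],"angular":[0,0,0],"fingers":0.6},
    {"slide":[-10,0,-120],"angular":[0,0,0],"fingers":0.6},
    {"slide":[-40,5,-150],"angular":[0,0,0],"fingers":0.6},
    {"slide":[-80,10,-156],"angular":[0,0,0],"fingers":0.6},
    {"slide":[-120,20,-156],"angular":[0,0,0],"fingers":0.6},
    {"slide":[-160,30,-156],"angular":[0,0,0],"fingers":0.6},
    {"slide":[-200,40,-156],"angular":[0,0,0],"fingers":0.6},
    {"slide":[-240,49,-156],"angular":[0,0,0],"fingers":0.6},
    {"slide":[-280,49,-156],"angular":[0,0,0],"fingers":0.6}
  ]
}}

```text
clock: 14.72
tcp_pos: [0.5977, 0.0526, 0.1731]
orientation: [0.001, 0.778, 0.628, 0.001]
wrist_force: [1.0, -0.9, 0.0]
finger_gap: 0.0469
grip_force: 30.9
```

Request:
{"method": "jog_arm", "body": {
  "moves": [
    {"slide":[-33,0,0],"angular":[0,0,0],"fingers":0.6},
    {"slide":[-33,0,0],"angular":[0,0,0],"fingers":0.6},
    {"slide":[-33,0,0],"angular":[0,0,0],"fingers":0.6},
    {"slide":[-33,0,30],"angular":[0,0,0],"fingers":0.6},
    {"slide":[-33,0,50],"angular":[0,0,0],"fingers":0.6},
    {"slide":[-33,0,60],"angular":[0,0,0],"fingers":0.6},
    {"slide":[-33,0,66],"angular":[0,0,0],"fingers":0.6},
    {"slide":[-33,0,72],"angular":[0,0,0],"fingers":0.6},
    {"slide":[-33,0,78],"angular":[0,0,0],"fingers":0.6}
  ]
}}

```text
clock: 15.47
tcp_pos: [0.5907, 0.0232, 0.0955]
orientation: [0.001, 0.778, 0.629, 0.0]
wrist_force: [0.5, 0.2, -0.3]
finger_gap: 0.0471
grip_force: 30.9
```

Request:
{"method": "jog_arm", "body": {
  "moves": [
    {"slide":[0,0,5],"angular":[0,0,0],"fingers":0.6},
    {"slide":[0,0,10],"angular":[0,0,0],"fingers":0.6},
    {"slide":[0,0,15],"angular":[0,0,0],"fingers":0.6},
    {"slide":[0,0,18],"angular":[0,0,0],"fingers":0.6},
    {"slide":[0,0,20],"angular":[0,0,0],"fingers":0.6},
    {"slide":[0,0,20],"angular":[0,0,0],"fingers":0.6}
  ]
}}

```text
clock: 15.97
tcp_pos: [0.5899, 0.0226, 0.0762]
orientation: [0.0, 0.778, 0.628, 0.0]
wrist_force: [-2.1, -0.4, 7.2]
finger_gap: 0.0472
grip_force: 31.9
```

Request:
{"method": "jog_arm", "body": {
  "moves": [
    {"slide":[0,0,-4],"angular":[0,0,0],"fingers":0.25},
    {"slide":[0,0,-4],"angular":[0,0,0],"fingers":0.25},
    {"slide":[0,0,-4],"angular":[0,0,0],"fingers":0.25},
    {"slide":[0,0,-4],"angular":[0,0,0],"fingers":0.25},
    {"slide":[0,0,-30],"angular":[0,0,0],"fingers":0.25},
    {"slide":[0,0,-70],"angular":[0,0,0],"fingers":0.25},
    {"slide":[0,0,-98],"angular":[0,0,0],"fingers":0.25}
  ]
}}

```text
clock: 16.55
tcp_pos: [0.5898, 0.0226, 0.1748]
orientation: [-0.0, 0.778, 0.628, -0.0]
wrist_force: [0.9, -0.0, 0.6]
finger_gap: 0.0641
grip_force: 0.0
```

Request:
{"method": "jog_arm", "body": {
  "moves": [
    {"slide":[35,-18,0],"angular":[0,0,0],"fingers":0.25},
    {"slide":[70,-36,0],"angular":[0,0,0],"fingers":0.25},
    {"slide":[105,-54,0],"angular":[0,0,0],"fingers":0.25},
    {"slide":[140,-72,0],"angular":[0,0,0],"fingers":0.25},
    {"slide":[175,-90,10],"angular":[0,0,0],"fingers":0.25},
    {"slide":[210,-108,20],"angular":[0,0,0],"fingers":0.25},
    {"slide":[245,-125,30],"angular":[0,0,0],"fingers":0.25},
    {"slide":[280,-130,50],"angular":[0,0,0],"fingers":0.25},
    {"slide":[299,-130,80],"angular":[0,0,0],"fingers":0.25},
    {"slide":[299,-130,110],"angular":[0,0,0],"fingers":0.25}
  ]
}}

```text
clock: 17.38
tcp_pos: [0.5267, 0.3472, 0.063]
orientation: [0.0, 0.776, 0.63, 0.003]
wrist_force: [0.3, 0.6, -0.5]
finger_gap: 0.0643
grip_force: 0.0
```

```bash
python3 e.py f3
```

```text
17.4833 [0.52148452 0.34153154 0.05748767]
disc 10.400001 [0.52546522 0.34444521 0.012     ] u,v 0.4471643286728014 0.44137940672260495
disc 11.116666 [0.4352684  0.34784694 0.012     ] u,v 0.4315398441203497 0.3524792751303787
disc 11.566667 [0.40298627 0.26665655 0.012     ] u,v 0.34537752648184894 0.3379751377667855
```

Request:
{"method": "jog_arm", "body": {
  "moves": [
    {"slide":[1,0,10],"angular":[0,0,0],"fingers":0.25},
    {"slide":[1,0,25],"angular":[0,0,0],"fingers":0.25},
    {"slide":[1,0,40],"angular":[0,0,0],"fingers":0.25},
    {"slide":[1,0,46],"angular":[0,0,0],"fingers":0.25},
    {"slide":[1,0,46],"angular":[0,0,0],"fingers":0.25},
    {"slide":[1,0,46],"angular":[0,0,0],"fingers":0.25},
    {"slide":[1,0,46],"angular":[0,0,0],"fingers":0.25},
    {"slide":[1,0,46],"angular":[0,0,0],"fingers":0.25}
  ],
  "squeeze": 30
}}

```text
clock: 18.15
tcp_pos: [0.5269, 0.3435, 0.0186]
orientation: [0.0, 0.778, 0.628, 0.001]
wrist_force: [1.5, 0.5, -0.4]
finger_gap: 0.0641
grip_force: 0.0
```

Request:
{"method": "jog_arm", "body": {
  "moves": [
    {"slide":[0,0,0],"angular":[0,0,0],"fingers":0.6},
    {"slide":[0,0,0],"angular":[0,0,0],"fingers":0.6},
    {"slide":[0,0,0],"angular":[0,0,0],"fingers":0.6},
    {"slide":[0,0,0],"angular":[0,0,0],"fingers":0.6}
  ]
}}

```text
clock: 18.48
tcp_pos: [0.5266, 0.3435, 0.0187]
orientation: [0.0, 0.778, 0.628, 0.001]
wrist_force: [-1.0, -1.3, 6.0]
finger_gap: 0.0471
grip_force: 29.9
```

Request:
{"method": "jog_arm", "body": {
  "moves": [
    {"slide":[0,0,-40],"angular":[0,0,0],"fingers":0.6},
    {"slide":[0,0,-80],"angular":[0,0,0],"fingers":0.6},
    {"slide":[-10,5,-120],"angular":[0,0,0],"fingers":0.6},
    {"slide":[-40,20,-150],"angular":[0,0,0],"fingers":0.6},
    {"slide":[-75,40,-156],"angular":[0,0,0],"fingers":0.6},
    {"slide":[-110,60,-156],"angular":[0,0,0],"fingers":0.6},
    {"slide":[-145,80,-156],"angular":[0,0,0],"fingers":0.6},
    {"slide":[-180,100,-156],"angular":[0,0,0],"fingers":0.6},
    {"slide":[-215,120,-156],"angular":[0,0,0],"fingers":0.6},
    {"slide":[-253,130,-156],"angular":[0,0,0],"fingers":0.6}
  ]
}}

```text
clock: 19.32
tcp_pos: [0.6015, 0.0666, 0.1737]
orientation: [0.001, 0.778, 0.628, 0.001]
wrist_force: [0.5, -0.6, -0.1]
finger_gap: 0.0471
grip_force: 30.8
```

Request:
{"method": "jog_arm", "body": {
  "moves": [
    {"slide":[-35,0,0],"angular":[0,0,0],"fingers":0.6},
    {"slide":[-46,0,0],"angular":[0,0,0],"fingers":0.6},
    {"slide":[-46,0,0],"angular":[0,0,0],"fingers":0.6},
    {"slide":[-46,0,0],"angular":[0,0,0],"fingers":0.6},
    {"slide":[-46,0,30],"angular":[0,0,0],"fingers":0.6},
    {"slide":[-46,0,50],"angular":[0,0,0],"fingers":0.6},
    {"slide":[-46,0,60],"angular":[0,0,0],"fingers":0.6},
    {"slide":[-46,0,66],"angular":[0,0,0],"fingers":0.6},
    {"slide":[-46,0,72],"angular":[0,0,0],"fingers":0.6},
    {"slide":[-46,0,76],"angular":[0,0,0],"fingers":0.6}
  ]
}}

```text
clock: 20.15
tcp_pos: [0.5903, 0.0241, 0.0974]
orientation: [0.0, 0.778, 0.629, -0.0]
wrist_force: [-1.5, -1.7, 0.8]
finger_gap: 0.0472
grip_force: 33.6
```

Request:
{"method": "jog_arm", "body": {
  "moves": [
    {"slide":[0,0,4],"angular":[0,0,0],"fingers":0.6},
    {"slide":[0,0,8],"angular":[0,0,0],"fingers":0.6},
    {"slide":[0,0,10],"angular":[0,0,0],"fingers":0.6},
    {"slide":[0,0,12],"angular":[0,0,0],"fingers":0.6},
    {"slide":[0,0,12],"angular":[0,0,0],"fingers":0.6}
  ]
}}

```text
clock: 20.57
tcp_pos: [0.5906, 0.0238, 0.0864]
orientation: [0.0, 0.778, 0.628, 0.001]
wrist_force: [-2.6, 0.7, 5.9]
finger_gap: 0.0471
grip_force: 35.0
```

Request:
{"method": "jog_arm", "body": {
  "moves": [
    {"slide":[0,0,-4],"angular":[0,0,0],"fingers":0.25},
    {"slide":[0,0,-4],"angular":[0,0,0],"fingers":0.25},
    {"slide":[0,0,-4],"angular":[0,0,0],"fingers":0.25},
    {"slide":[0,0,-4],"angular":[0,0,0],"fingers":0.25},
    {"slide":[0,0,-30],"angular":[0,0,0],"fingers":0.25},
    {"slide":[0,0,-65],"angular":[0,0,0],"fingers":0.25},
    {"slide":[0,0,-88],"angular":[0,0,0],"fingers":0.25}
  ]
}}

```text
clock: 21.15
tcp_pos: [0.5904, 0.0236, 0.175]
orientation: [0.0, 0.778, 0.628, 0.0]
wrist_force: [1.2, 0.5, 0.5]
finger_gap: 0.0639
grip_force: 0.0
```

Request:
{"method": "jog_arm", "body": {
  "moves": [
    {"slide":[32,-24,0],"angular":[0,0,0],"fingers":0.25},
    {"slide":[64,-48,0],"angular":[0,0,0],"fingers":0.25},
    {"slide":[96,-72,0],"angular":[0,0,0],"fingers":0.25},
    {"slide":[128,-96,0],"angular":[0,0,0],"fingers":0.25},
    {"slide":[160,-120,0],"angular":[0,0,0],"fingers":0.25},
    {"slide":[192,-144,10],"angular":[0,0,0],"fingers":0.25},
    {"slide":[224,-168,20],"angular":[0,0,0],"fingers":0.25},
    {"slide":[256,-192,30],"angular":[0,0,0],"fingers":0.25},
    {"slide":[275,-215,50],"angular":[0,0,0],"fingers":0.25},
    {"slide":[282,-219,80],"angular":[0,0,0],"fingers":0.25}
  ]
}}

```text
clock: 21.98
tcp_pos: [0.4339, 0.3496, 0.0946]
orientation: [-0.0, 0.776, 0.63, 0.002]
wrist_force: [0.6, 0.5, -1.0]
finger_gap: 0.0643
grip_force: 0.0
```

Request:
{"method": "jog_arm", "body": {
  "moves": [
    {"slide":[0,0,30],"angular":[0,0,0],"fingers":0.25},
    {"slide":[0,0,30],"angular":[0,0,0],"fingers":0.25}
  ]
}}

```text
clock: 22.15
tcp_pos: [0.4309, 0.3441, 0.0577]
orientation: [-0.001, 0.777, 0.629, -0.005]
wrist_force: [-0.8, -0.8, -1.2]
finger_gap: 0.0639
grip_force: 0.0
```

```bash
python3 e.py f4
```

```text
22.25 [0.43424552 0.34474098 0.06240956]
disc 10.583333 [0.43448217 0.34665575 0.012     ] u,v 0.4302100294481856 0.35196084412566986
disc 10.583333 [0.54903948 0.24749502 0.012     ] u,v 0.35732907172114403 0.48479719828294826
```

Disc 2 is in place under the gripper; descend and grasp.

Request:
{"method": "jog_arm", "body": {
  "moves": [
    {"slide":[0,0,10],"angular":[0,0,0],"fingers":0.25},
    {"slide":[0,0,25],"angular":[0,0,0],"fingers":0.25},
    {"slide":[0,0,40],"angular":[0,0,0],"fingers":0.25},
    {"slide":[0,0,46],"angular":[0,0,0],"fingers":0.25},
    {"slide":[0,0,46],"angular":[0,0,0],"fingers":0.25},
    {"slide":[0,0,46],"angular":[0,0,0],"fingers":0.25},
    {"slide":[0,0,46],"angular":[0,0,0],"fingers":0.25},
    {"slide":[0,0,46],"angular":[0,0,0],"fingers":0.25}
  ],
  "squeeze": 30
}}

```text
clock: 22.92
tcp_pos: [0.4363, 0.3457, 0.0183]
orientation: [0.0, 0.778, 0.628, 0.001]
wrist_force: [0.5, 0.9, -0.2]
finger_gap: 0.0642
grip_force: 0.0
```

Request:
{"method": "jog_arm", "body": {
  "moves": [
    {"slide":[0,0,0],"angular":[0,0,0],"fingers":0.6},
    {"slide":[0,0,0],"angular":[0,0,0],"fingers":0.6},
    {"slide":[0,0,0],"angular":[0,0,0],"fingers":0.6},
    {"slide":[0,0,0],"angular":[0,0,0],"fingers":0.6}
  ]
}}

```text
clock: 23.25
tcp_pos: [0.4359, 0.3457, 0.0184]
orientation: [0.0, 0.778, 0.628, 0.001]
wrist_force: [-1.0, -0.8, 5.7]
finger_gap: 0.0475
grip_force: 29.8
```

Request:
{"method": "jog_arm", "body": {
  "moves": [
    {"slide":[0,0,-40],"angular":[0,0,0],"fingers":0.6},
    {"slide":[0,0,-80],"angular":[0,0,0],"fingers":0.6},
    {"slide":[-5,5,-120],"angular":[0,0,0],"fingers":0.6},
    {"slide":[-30,25,-150],"angular":[0,0,0],"fingers":0.6},
    {"slide":[-62,50,-156],"angular":[0,0,0],"fingers":0.6},
    {"slide":[-94,75,-156],"angular":[0,0,0],"fingers":0.6},
    {"slide":[-126,100,-156],"angular":[0,0,0],"fingers":0.6},
    {"slide":[-158,125,-156],"angular":[0,0,0],"fingers":0.6},
    {"slide":[-190,150,-156],"angular":[0,0,0],"fingers":0.6},
    {"slide":[-222,175,-156],"angular":[0,0,0],"fingers":0.6}
  ]
}}

```text
clock: 24.08
tcp_pos: [0.5603, 0.0897, 0.1737]
orientation: [0.0, 0.778, 0.629, 0.0]
wrist_force: [0.9, 0.4, 0.3]
finger_gap: 0.0472
grip_force: 30.8
```

Request:
{"method": "jog_arm", "body": {
  "moves": [
    {"slide":[-30,22,0],"angular":[0,0,0],"fingers":0.6},
    {"slide":[-55,40,0],"angular":[0,0,0],"fingers":0.6},
    {"slide":[-60,44,0],"angular":[0,0,0],"fingers":0.6},
    {"slide":[-60,44,0],"angular":[0,0,0],"fingers":0.6},
    {"slide":[-60,44,0],"angular":[0,0,0],"fingers":0.6},
    {"slide":[-60,44,25],"angular":[0,0,0],"fingers":0.6},
    {"slide":[-60,44,45],"angular":[0,0,0],"fingers":0.6},
    {"slide":[-60,44,55],"angular":[0,0,0],"fingers":0.6},
    {"slide":[-60,44,62],"angular":[0,0,0],"fingers":0.6},
    {"slide":[-60,44,68],"angular":[0,0,0],"fingers":0.6}
  ]
}}

```text
clock: 24.92
tcp_pos: [0.5896, 0.0248, 0.1049]
orientation: [-0.0, 0.777, 0.629, -0.0]
wrist_force: [-0.5, -0.1, 0.1]
finger_gap: 0.0468
grip_force: 30.9
```

Request:
{"method": "jog_arm", "body": {
  "moves": [
    {"slide":[0,0,4],"angular":[0,0,0],"fingers":0.6},
    {"slide":[0,0,7],"angular":[0,0,0],"fingers":0.6},
    {"slide":[0,0,10],"angular":[0,0,0],"fingers":0.6},
    {"slide":[0,0,10],"angular":[0,0,0],"fingers":0.6},
    {"slide":[0,0,10],"angular":[0,0,0],"fingers":0.6}
  ]
}}

```text
clock: 25.33
tcp_pos: [0.5908, 0.0237, 0.0965]
orientation: [0.001, 0.778, 0.628, 0.001]
wrist_force: [-1.9, 1.1, 5.5]
finger_gap: 0.0469
grip_force: 31.7
```

Request:
{"method": "jog_arm", "body": {
  "moves": [
    {"slide":[0,0,-4],"angular":[0,0,0],"fingers":0.25},
    {"slide":[0,0,-4],"angular":[0,0,0],"fingers":0.25},
    {"slide":[0,0,-4],"angular":[0,0,0],"fingers":0.25},
    {"slide":[0,0,-4],"angular":[0,0,0],"fingers":0.25},
    {"slide":[0,0,-30],"angular":[0,0,0],"fingers":0.25},
    {"slide":[0,0,-70],"angular":[0,0,0],"fingers":0.25},
    {"slide":[0,0,-110],"angular":[0,0,0],"fingers":0.25}
  ]
}}

```text
clock: 25.92
tcp_pos: [0.5887, 0.0236, 0.2046]
orientation: [-0.001, 0.778, 0.628, -0.002]
wrist_force: [1.6, -0.6, 0.8]
finger_gap: 0.0642
grip_force: 0.0
```

```bash
cat > s.py <<'E'
from h import *
a=read_camera("scene"); b=read_camera("top")
def c(p,x,y,w,h,f): return cv2.resize(p["color"][y:y+h,x:x+w],None,fx=f,fy=f,interpolation=cv2.INTER_CUBIC)
A=c(a,135,265,115,110,4);B=c(b,330,185,110,65,4); T=c(a,270,190,85,100,4)[:,:340]
M=np.zeros((700,800,3),np.uint8); M[:440,:460]=A; M[440:700,:440]=B; M[:400,460:800]=T
cv2.imwrite("pics/g1.png",cv2.resize(M,(686,600))[:,:,::-1])
np.savez("ab.npz",a=a["color"],b=b["color"])
for n in ["stencil","stencil_grip","stencil_ears"]:
    u,v=tip_of(n,a),tip_of(n,b); print(n,u,v, tri(a,u[0]["point"],b,v[0]["point"]) if u and v else "")
E
python3 s.py
```

```text
stencil [{'point': [200.8, 314.7], 'p': 0.71}] [{'point': [374.4, 218.8], 'p': 0.59}, {'point': [281.1, 196.8], 'p': 0.25}] (array([ 0.53012816, -0.28713512, -0.01202355]), np.float64(0.00016036856269749212))
stencil_grip [{'point': [184.6, 320.7], 'p': 0.96}, {'point': [341.5, 186.9], 'p': 0.24}] [{'point': [394.5, 216.3], 'p': 0.75}] (array([ 0.53394939, -0.32869104,  0.0205632 ]), np.float64(0.0025395394775308976))
stencil_ears [{'point': [158.6, 342.2], 'p': 0.85}] [{'point': [424.7, 218.9], 'p': 0.76}] (array([ 0.53045007, -0.39834263,  0.02476336]), np.float64(0.005751723785425185))
```

View pics/g1.png

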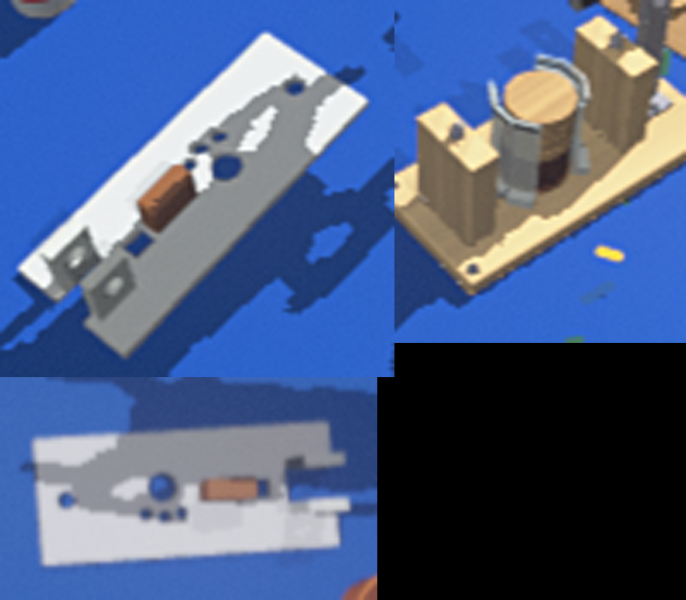

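```bash
cat > s2.py <<'E'
from h import *
from scipy.optimize import least_squares
np.set_printoptions(precision=4,suppress=True)
a=read_camera("scene"); b=read_camera("top")
k=686/800*4
tp=[((-45,-90,6),(33,437)),((45,-90,6),(43,565)),((-45,125,6),(328,422)),((45,125,6),(340,546)),((0,-70,6),(67,499)),((0,43,32),(230,489)),((0,70,6),(263,488))]
sp=[((45,-90,6),(265,32)),((-45,-90,6),(368,101)),((-45,125,6),(127,357)),((45,125,6),(20,268)),((0,-70,6),(293,86)),((0,70,6),(139,243))]
f=lambda S,o:[(X,np.array(u)/k+o) for X,u in S]
def res(v,sets):
    r=[]; c,s=np.cos(v[2]),np.sin(v[2])
    for p,S in sets:
        for X,u in S:
            X=np.array(X)/1000; r+=list(np.array(proj(p,[v[0]+c*X[0]-s*X[1],v[1]+s*X[0]+c*X[1],X[2]]))-u)
    return np.array(r)
TS=(b,f(tp,np.array([330,185-440/4]))); SS=(a,f(sp,np.array([135,265])))
for S in ([TS],[SS],[TS,SS]):
    o=least_squares(res,[.53,-.29,3.14],args=(S,)); print(o.x,np.round(o.fun.reshape(-1,2),1).tolist())
    c,s=np.cos(o.x[2]),np.sin(o.x[2]); g=o.x[:2]+np.array([-s,c])*.043; print("grip",g, "tool yaw for x along -y_st", o.x[2]+np.pi/2-np.pi); print(tool([g[0],g[1],.1]))
print(get_state()["tcp_pos"])
E
python3 s2.py
```

```text
[ 0.529  -0.2899  3.2028] [[0.5, 0.4], [0.1, -0.3], [0.0, -0.0], [-0.4, -0.0], [-0.1, 0.1], [1.1, -0.2], [-1.3, 0.0]]
grip [ 0.5316 -0.3328] tool yaw for x along -y_st 1.6319882439234874
[-360.5748   18.7797  103.6656]
[ 0.5326 -0.2907  3.2136] [[-0.1, 0.1], [0.0, -0.5], [-0.4, -0.2], [-0.4, 0.5], [0.6, -0.1], [0.2, -0.0]]
grip [ 0.5357 -0.3336] tool yaw for x along -y_st 1.6427725284005845
[-360.4497   22.9202  103.654 ]
[ 0.5306 -0.2902  3.209 ] [[0.5, -0.0], [0.4, -0.8], [0.0, -1.0], [-0.2, -1.0], [0.0, -0.4], [1.2, -1.0], [-1.2, -0.8], [-0.3, -0.5], [-0.4, -0.9], [-1.1, -1.0], [-0.9, -0.4], [0.3, -0.6], [-0.4, -0.8]]
grip [ 0.5335 -0.3331] tool yaw for x along -y_st 1.6381644321254036
[-360.4668   20.7465  103.6601]
[0.5893 0.0236 0.2036]
```

Request:
{"method": "jog_arm", "body": {
  "moves": [
    {"slide":[-40,2,0],"angular":[0,0,-3],"fingers":0.25},
    {"slide":[-80,5,0],"angular":[0,0,-6],"fingers":0.25},
    {"slide":[-120,8,0],"angular":[0,0,-9],"fingers":0.25},
    {"slide":[-160,10,0],"angular":[0,0,-12],"fingers":0.25},
    {"slide":[-200,12,0],"angular":[0,0,-14],"fingers":0.25},
    {"slide":[-240,15,0],"angular":[0,0,-16],"fingers":0.25},
    {"slide":[-280,17,0],"angular":[0,0,-16],"fingers":0.25},
    {"slide":[-320,19,0],"angular":[0,0,-16],"fingers":0.25},
    {"slide":[-355,20,0],"angular":[0,0,-16],"fingers":0.25},
    {"slide":[-362,20,0],"angular":[0,0,-16],"fingers":0.25}
  ]
}}

```text
clock: 27.25
tcp_pos: [0.532, -0.34, 0.2038]
orientation: [0.0, 0.685, 0.729, -0.001]
wrist_force: [1.1, 0.5, -0.4]
finger_gap: 0.0642
grip_force: 0.0
```

Request:
{"method": "jog_arm", "body": {
  "moves": [
    {"slide":[0,0,20],"angular":[0,0,0],"fingers":0.25},
    {"slide":[0,0,60],"angular":[0,0,0],"fingers":0.25},
    {"slide":[0,0,100],"angular":[0,0,0],"fingers":0.25},
    {"slide":[0,0,135],"angular":[0,0,0],"fingers":0.25},
    {"slide":[0,0,140],"angular":[0,0,0],"fingers":0.25},
    {"slide":[0,0,140],"angular":[0,0,0],"fingers":0.25},
    {"slide":[0,0,140],"angular":[0,0,0],"fingers":0.25}
  ]
}}

```text
clock: 27.83
tcp_pos: [0.5341, -0.3345, 0.0661]
orientation: [0.0, 0.683, 0.731, 0.0]
wrist_force: [0.3, -0.2, -0.2]
finger_gap: 0.0641
grip_force: 0.0
```

```bash
python3 -c "
from h import *
for i in range(3): a=read_camera('scene')
s=get_state();q=s['orientation'];print(s['tcp_pos'],2*np.arctan2(q[2],q[1]),tool([.5335,-.3331,.020]))
save(a,'h1')"
```

```text
[ 0.53539661 -0.33572187  0.06813849] 1.638635919323281 [ 2.9105351  -1.88927421 48.12218705]
```

Request:
{"method": "jog_arm", "body": {
  "moves": [
    {"slide":[2,0,20],"angular":[0,0,0],"fingers":0.25},
    {"slide":[2,0,38],"angular":[0,0,0],"fingers":0.25},
    {"slide":[2,0,46],"angular":[0,0,0],"fingers":0.25},
    {"slide":[2,0,46],"angular":[0,0,0],"fingers":0.25},
    {"slide":[2,0,46],"angular":[0,0,0],"fingers":0.5},
    {"slide":[2,0,46],"angular":[0,0,0],"fingers":0.95},
    {"slide":[2,0,46],"angular":[0,0,0],"fingers":0.95},
    {"slide":[2,0,46],"angular":[0,0,0],"fingers":0.95},
    {"slide":[2,0,46],"angular":[0,0,0],"fingers":0.95},
    {"slide":[2,0,46],"angular":[0,0,0],"fingers":0.95}
  ],
  "squeeze": 90
}}

```text
clock: 28.82
tcp_pos: [0.5343, -0.3332, 0.0207]
orientation: [0.001, 0.683, 0.731, 0.0]
wrist_force: [-0.4, 0.9, 6.3]
finger_gap: 0.0141
grip_force: 89.3
```

Request:
{"method": "jog_arm", "body": {
  "moves": [
    {"slide":[0,0,0],"angular":[0,0,0],"fingers":0.95},
    {"slide":[0,0,0],"angular":[0,0,0],"fingers":0.95},
    {"slide":[0,0,0],"angular":[0,0,0],"fingers":0.95},
    {"slide":[0,0,0],"angular":[0,0,0],"fingers":0.95}
  ]
}}

```text
clock: 29.15
tcp_pos: [0.5342, -0.3332, 0.0207]
orientation: [0.001, 0.683, 0.731, 0.0]
wrist_force: [0.0, -0.8, 6.3]
finger_gap: 0.014
grip_force: 89.3
```

Request:
{"method": "jog_arm", "body": {
  "moves": [
    {"slide":[0,0,-20],"angular":[0,0,0],"fingers":0.95},
    {"slide":[0,0,-50],"angular":[0,0,0],"fingers":0.95},
    {"slide":[0,0,-90],"angular":[0,0,0],"fingers":0.95},
    {"slide":[0,0,-130],"angular":[0,0,0],"fingers":0.95},
    {"slide":[0,0,-170],"angular":[0,0,0],"fingers":0.95},
    {"slide":[0,0,-180],"angular":[0,0,-7],"fingers":0.95},
    {"slide":[0,0,-180],"angular":[0,0,-14],"fingers":0.95},
    {"slide":[0,0,-180],"angular":[0,0,-21],"fingers":0.95},
    {"slide":[0,0,-180],"angular":[0,0,-28],"fingers":0.95},
    {"slide":[0,0,-180],"angular":[0,0,-35],"fingers":0.95}
  ]
}}

```text
clock: 29.98
tcp_pos: [0.5333, -0.3324, 0.1992]
orientation: [-0.0, 0.429, 0.903, -0.0]
wrist_force: [0.0, 1.2, -1.2]
finger_gap: 0.014
grip_force: 88.2
```

```bash
cat > st.py <<'E'
from h import *
import sys
for i in range(int(sys.argv[1])): a=read_camera('scene')
s=get_state();q=s['orientation'];y=2*np.arctan2(q[2],q[1]);p=s['tcp_pos'];print(s['clock'],p,"q",q,"yaw",y,"u,v",.2101*p[0]+.9777*p[1],.9777*p[0]-.2101*p[1],"gap",s['finger_gap'],s["wrist_force"],s["ft_torque"])
if len(sys.argv)>2: print("to",tool(eval(sys.argv[2])))
E
python3 st.py 1 "(.5986,.0660,.2)"
```

```text
30.0333 [ 0.53329158 -0.33242612  0.19911216] q [-1.50045059e-04  4.26400629e-01  9.04534400e-01  6.07985143e-06] yaw 2.260573094332095 u,v -0.21296845692711674 0.5912419027435701 gap 0.01432881119454376 [-0.13593068  0.21256975 -1.0697705 ] [-0.04081388 -0.03343139  0.00869317]
to [265.78141003 303.92247543  -0.84986565]
```

Request:
{"method": "jog_arm", "body": {
  "moves": [
    {"slide":[27,30,0],"angular":[0,0,-7],"fingers":0.95},
    {"slide":[54,60,0],"angular":[0,0,-14],"fingers":0.95},
    {"slide":[81,90,0],"angular":[0,0,-21],"fingers":0.95},
    {"slide":[108,120,0],"angular":[0,0,-28],"fingers":0.95},
    {"slide":[135,150,0],"angular":[0,0,-35],"fingers":0.95},
    {"slide":[162,180,0],"angular":[0,0,-42],"fingers":0.95},
    {"slide":[189,210,0],"angular":[0,0,-49],"fingers":0.95},
    {"slide":[216,240,0],"angular":[0,0,-56],"fingers":0.95},
    {"slide":[243,270,0],"angular":[0,0,-63],"fingers":0.95},
    {"slide":[268,301,0],"angular":[0,0,-70],"fingers":0.95}
  ]
}}

```text
clock: 30.87
tcp_pos: [0.5992, 0.0671, 0.1992]
orientation: [-0.0, -0.166, 0.986, 0.0]
wrist_force: [0.1, -0.4, -1.0]
finger_gap: 0.0144
grip_force: 88.3
```

Request:
{"method": "jog_arm", "body": {
  "moves": [
    {"slide":[0,0,0],"angular":[0,0,-7],"fingers":0.95},
    {"slide":[0,0,0],"angular":[0,0,-14],"fingers":0.95},
    {"slide":[0,0,0],"angular":[0,0,-21],"fingers":0.95},
    {"slide":[0,0,0],"angular":[0,0,-28],"fingers":0.95},
    {"slide":[0,0,0],"angular":[0,0,-35],"fingers":0.95},
    {"slide":[0,0,0],"angular":[0,0,-42],"fingers":0.95},
    {"slide":[0,0,0],"angular":[0,0,-49],"fingers":0.95},
    {"slide":[0,0,0],"angular":[0,0,-56],"fingers":0.95},
    {"slide":[0,0,0],"angular":[0,0,-59],"fingers":0.95},
    {"slide":[0,0,0],"angular":[0,0,-59],"fingers":0.95}
  ]
}}

```text
clock: 31.7
tcp_pos: [0.5994, 0.065, 0.199]
orientation: [-0.0, -0.628, 0.778, 0.0]
wrist_force: [0.6, 0.2, -1.9]
finger_gap: 0.014
grip_force: 88.4
```

Request:
{"method": "jog_arm", "body": {
  "moves": [
    {"slide":[0,0,10],"angular":[0,0,0],"fingers":0.95},
    {"slide":[0,0,20],"angular":[0,0,0],"fingers":0.95},
    {"slide":[0,0,20],"angular":[0,0,0],"fingers":0.95},
    {"slide":[0,0,20],"angular":[0,0,0],"fingers":0.95},
    {"slide":[0,0,20],"angular":[0,0,0],"fingers":0.95},
    {"slide":[0,0,20],"angular":[0,0,0],"fingers":0.95},
    {"slide":[0,0,20],"angular":[0,0,0],"fingers":0.95}
  ]
}}

```text
clock: 32.28
tcp_pos: [0.5999, 0.065, 0.1795]
orientation: [0.0, -0.628, 0.778, -0.0]
wrist_force: [-0.1, -0.1, -2.3]
finger_gap: 0.0138
grip_force: 88.4
```

```bash
python3 st.py 1 "(.5986,.0660,.127)"; python3 - <<'E'
from h import *
a=read_camera("scene"); b=read_camera("top")
A=cv2.resize(a["color"][135:275,240:390],None,fx=4,fy=4,interpolation=cv2.INTER_CUBIC)
cv2.imwrite("pics/i1.png",A[:,:,::-1])
E
```

```text
32.3333 [0.59993276 0.06501378 0.17955433] q [ 2.80124061e-04 -6.28374095e-01  7.77911197e-01 -2.94589014e-04] yaw 4.500515492633535 u,v 0.1896098499079842 0.5728948638638952 gap 0.014190034318362448 [-0.13909051 -0.21844061 -0.5453869 ] [0.00615142 0.02405333 0.02461154]
to [-0.68044641  1.55293948 52.55313134]
```

View pics/i1.png

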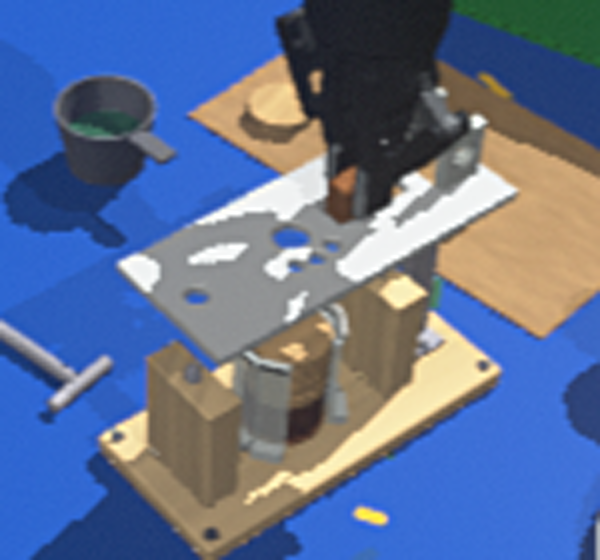

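```bash
python3 - <<'E'
from h import *
from scipy.optimize import least_squares
a=read_camera("scene")
px=lambda u:np.array(u)/4+[240,135]
h=atz(a,px((197,297)),.165); p=atz(a,px((192,371)),.107); print("hole",h,"pin",p,(h-p)*1000)
pr=lambda X:(.2101*X[0]+.9777*X[1],.9777*X[0]-.2101*X[1])
print(pr(h),pr(p))
P=[((-45,-90,6),(118,264)),((45,-90,6),(220,362)),((45,125,6),(518,190)),((0,-70,6),(197,297))]
J=[((55,135,15),(500,374)),((55,-100,15),(209,556)),((-55,-100,15),(100,440)),((0,-70,107),(192,371))]
def res(v,S,z):
    c,s=np.cos(v[2]),np.sin(v[2]); r=[]
    for X,u in S:
        X=np.array(X)/1000; r+=list(np.array(proj(a,[v[0]+c*X[0]-s*X[1],v[1]+s*X[0]+c*X[1],X[2]+z]))-px(u))
    return np.array(r)
for S,z in ((P,.159),(J,0)):
    o=least_squares(res,[.59,.02,-.21],args=(S,z)); print(o.x,pr(o.x),np.round(o.fun,1))
E
```

```text
hole [ 0.5799482  -0.04908694  0.165     ] pin [ 0.57881035 -0.05079102  0.107     ] [ 1.13784631  1.7040815  58.        ]
(np.float64(0.07385481746498374), np.float64(0.577328518012624)) (np.float64(0.07194967547027092), np.float64(0.5765740732029278))
[ 0.59394873  0.02027802 -0.20966199] (np.float64(0.14461444878874122), np.float64(0.5764432625163245)) [-0.3  0.2  0.2 -0.  -0.   0.2  0.1 -0.4]
[ 0.59274562  0.01911636 -0.21009202] (np.float64(0.1432259171998529), np.float64(0.5755110462982119)) [ 1.  -0.5  0.   0.6 -1.2  0.1  0.2 -0.5]
```

Request:
{"method": "jog_arm", "body": {
  "moves": [
    {"slide":[1,1,15],"angular":[0,0,0],"fingers":0.95},
    {"slide":[1,1,30],"angular":[0,0,0],"fingers":0.95},
    {"slide":[1,1,42],"angular":[0,0,0],"fingers":0.95},
    {"slide":[1,1,46],"angular":[0,0,0],"fingers":0.95},
    {"slide":[1,1,48],"angular":[0,0,0],"fingers":0.95},
    {"slide":[1,1,48],"angular":[0,0,0],"fingers":0.95},
    {"slide":[1,1,48],"angular":[0,0,0],"fingers":0.95}
  ]
}}

```text
clock: 33.07
tcp_pos: [0.599, 0.0643, 0.1319]
orientation: [0.0, -0.628, 0.778, -0.0]
wrist_force: [-0.5, -0.5, -0.5]
finger_gap: 0.0143
grip_force: 88.4
```

Request:
{"method": "jog_arm", "body": {
  "moves": [
    {"slide":[0,0,2],"angular":[0,0,0],"fingers":0.95},
    {"slide":[0,0,4],"angular":[0,0,0],"fingers":0.95},
    {"slide":[0,0,6],"angular":[0,0,0],"fingers":0.95},
    {"slide":[0,0,8],"angular":[0,0,0],"fingers":0.95},
    {"slide":[0,0,8],"angular":[0,0,0],"fingers":0.95}
  ]
}}

```text
clock: 33.48
tcp_pos: [0.5982, 0.0644, 0.1228]
orientation: [-0.0, -0.628, 0.778, 0.0]
wrist_force: [-0.3, 0.1, -1.1]
finger_gap: 0.0144
grip_force: 88.5
```

Request:
{"method": "jog_arm", "body": {
  "moves": [
    {"slide":[0,0,2],"angular":[0,0,0],"fingers":0.95},
    {"slide":[0,0,4],"angular":[0,0,0],"fingers":0.95},
    {"slide":[0,0,6],"angular":[0,0,0],"fingers":0.95},
    {"slide":[0,0,7],"angular":[0,0,0],"fingers":0.95},
    {"slide":[0,0,7],"angular":[0,0,0],"fingers":0.95}
  ]
}}

```text
clock: 33.9
tcp_pos: [0.598, 0.0648, 0.1157]
orientation: [-0.0, -0.629, 0.778, 0.001]
wrist_force: [-1.4, 3.4, -0.6]
finger_gap: 0.0141
grip_force: 88.6
```

Request:
{"method": "jog_arm", "body": {
  "moves": [
    {"slide":[0,0,1],"angular":[0,0,0],"fingers":0.95},
    {"slide":[0,0,2],"angular":[0,0,0],"fingers":0.95},
    {"slide":[0,0,2],"angular":[0,0,0],"fingers":0.95}
  ]
}}

```text
clock: 34.15
tcp_pos: [0.5981, 0.0648, 0.1156]
orientation: [0.0, -0.629, 0.778, 0.0]
wrist_force: [-5.0, 4.7, 9.8]
finger_gap: 0.0143
grip_force: 89.9
```

Request:
{"method": "jog_arm", "body": {
  "moves": [
    {"slide":[0,0,-1],"angular":[0,0,0],"fingers":0.5},
    {"slide":[0,0,-1],"angular":[0,0,0],"fingers":0.5},
    {"slide":[0,0,-1],"angular":[0,0,0],"fingers":0.5},
    {"slide":[0,0,-1],"angular":[0,0,0],"fingers":0.5},
    {"slide":[0,0,-1],"angular":[0,0,0],"fingers":0.5},
    {"slide":[0,0,-30],"angular":[0,0,0],"fingers":0.5},
    {"slide":[0,0,-70],"angular":[0,0,0],"fingers":0.5},
    {"slide":[0,0,-100],"angular":[0,0,0],"fingers":0.5}
  ]
}}

```text
clock: 34.82
tcp_pos: [0.5983, 0.064, 0.2157]
orientation: [-0.0, -0.628, 0.778, -0.0]
wrist_force: [1.2, -0.7, 0.9]
finger_gap: 0.0428
grip_force: 0.0
```

Request:
{"method": "jog_arm", "body": {
  "moves": [
    {"slide":[40,0,0],"angular":[0,0,0],"fingers":0.5},
    {"slide":[80,0,0],"angular":[0,0,0],"fingers":0.5},
    {"slide":[120,20,0],"angular":[0,0,0],"fingers":0.5},
    {"slide":[150,40,0],"angular":[0,0,0],"fingers":0.5},
    {"slide":[180,40,0],"angular":[0,0,0],"fingers":0.5},
    {"slide":[200,40,0],"angular":[0,0,0],"fingers":0.5}
  ]
}}

```text
clock: 35.32
tcp_pos: [0.5156, -0.1251, 0.2143]
orientation: [-0.0, -0.628, 0.778, -0.0]
wrist_force: [0.3, 0.1, -0.7]
finger_gap: 0.0428
grip_force: 0.0
```

```bash
python3 st.py 0; python3 - <<'E'
from h import *
a=read_camera("scene"); b=read_camera("top")
def c(p,x,y,w,h,f): return cv2.resize(p["color"][y:y+h,x:x+w],None,fx=f,fy=f,interpolation=cv2.INTER_CUBIC)
M=np.zeros((520,800,3),np.uint8); M[:,:400]=c(a,270,140,100,130,4); M[:,400:]=c(b,190,160,100,130,4)
cv2.imwrite("pics/j1.png",M[:,:,::-1])
for n in ["tpin","stencil","stencil_ears","staple_hole"]:
    u,v=tip_of(n,a),tip_of(n,b); print(n,[d["point"] for d in u],[d["point"] for d in v], tri(a,u[0]["point"],b,v[0]["point"]) if u and v else "")
E
```

```text
35.3167 [ 0.51559252 -0.12511766  0.21427199] q [-4.44710735e-04 -6.27689280e-01  7.78463816e-01 -2.38124918e-04] yaw 4.498755537946382 u,v -0.014001545350300376 0.5303820245595307 gap 0.042808515122545264 [ 0.34098662  0.07292743 -0.71354932] [ 0.01583154 -0.05137775 -0.0317486 ]
tpin [[252.6, 225.2], [147.8, 263.3]] [[273.8, 256.6]] (array([ 0.43992445, -0.03103408,  0.00053549]), np.float64(0.009668248211447183))
stencil [[313.5, 217.7]] [[247.9, 191.6]] (array([0.58789212, 0.02774791, 0.08225254]), np.float64(0.005529936642936795))
stencil_ears [[345.5, 188.3]] [[202.8, 179.1]] (array([0.60904572, 0.12212696, 0.12217734]), np.float64(0.0040657194341374445))
staple_hole [[343.9, 185.3]] [[198.2, 176.5]] (array([0.60842412, 0.12622243, 0.13010499]), np.float64(0.00885454200245559))
```

View pics/j1.png

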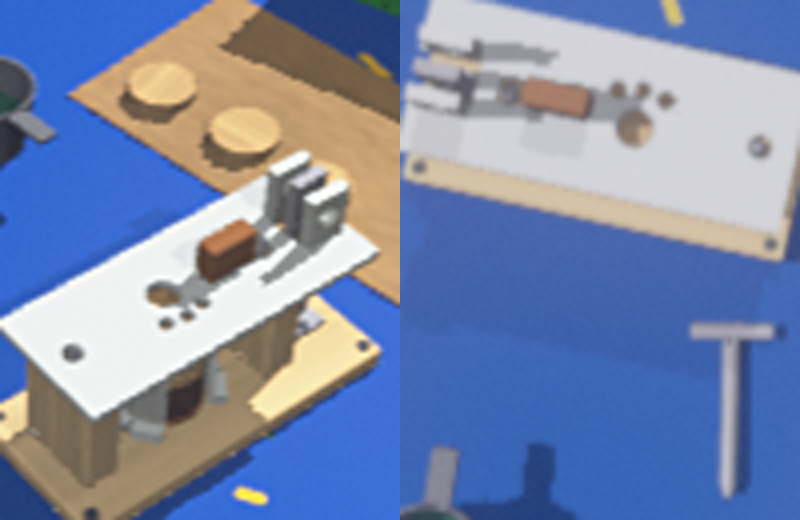

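Request:
{"method": "jog_arm", "body": {
  "moves": [
    {"slide":[-20,20,0],"angular":[0,0,7],"fingers":0.5},
    {"slide":[-40,45,0],"angular":[0,0,14],"fingers":0.5},
    {"slide":[-60,65,0],"angular":[0,0,21],"fingers":0.5},
    {"slide":[-77,82,20],"angular":[0,0,28],"fingers":0.5},
    {"slide":[-77,82,40],"angular":[0,0,35],"fingers":0.5},
    {"slide":[-77,82,60],"angular":[0,0,42],"fingers":0.5},
    {"slide":[-77,82,80],"angular":[0,0,49],"fingers":0.5},
    {"slide":[-77,82,100],"angular":[0,0,56],"fingers":0.5},
    {"slide":[-77,82,104],"angular":[0,0,63],"fingers":0.5},
    {"slide":[-77,82,104],"angular":[0,0,70],"fingers":0.5}
  ]
}}

```text
clock: 36.65
tcp_pos: [0.4519, -0.0293, 0.1083]
orientation: [-0.002, -0.066, 0.998, 0.001]
wrist_force: [-0.7, -1.1, 0.4]
finger_gap: 0.0429
grip_force: 0.0
```

Request:
{"method": "jog_arm", "body": {
  "moves": [
    {"slide":[0,0,10],"angular":[0,0,7],"fingers":0.5},
    {"slide":[0,0,30],"angular":[0,0,9.7],"fingers":0.5},
    {"slide":[0,0,50],"angular":[0,0,9.7],"fingers":0.5},
    {"slide":[0,0,50],"angular":[0,0,9.7],"fingers":0.5},
    {"slide":[0,0,50],"angular":[0,0,9.7],"fingers":0.5},
    {"slide":[0,0,50],"angular":[0,0,9.7],"fingers":0.5}
  ]
}}

```text
clock: 37.15
tcp_pos: [0.4538, -0.0302, 0.0609]
orientation: [0.0, 0.016, 1.0, -0.0]
wrist_force: [0.2, -0.1, -0.4]
finger_gap: 0.0427
grip_force: 0.0
```

```bash
python3 st.py 5 "(.4519,-.0327,.018)"; python3 - <<'E'
from h import *
a=read_camera("scene"); A=cv2.resize(a["color"][180:270,215:305],None,fx=6,fy=6,interpolation=cv2.INTER_CUBIC)
cv2.imwrite("pics/k1.png",A[:,:,::-1]); p=get_state()["tcp_pos"]; 
for z in (.05,.005): print([(np.array(proj(a,[p[0],p[1],z]))-[215,180])*6])
E
```

```text
37.4 [ 0.45409241 -0.03051857  0.06105784] q [ 8.87647332e-04  1.58910954e-02  9.99873306e-01 -2.40131684e-04] yaw 3.109809111463 u,v 0.06556680561339978 0.4503780982331894 gap 0.04273856489225087 [-0.80793772 -0.43671009  0.94789779] [ 0.01862032 -0.00911327 -0.04128468]
to [ 2.1987344  -2.23053463 43.05499674]
[array([234.23243243, 205.38419429])]
[array([238.7463012 , 279.26669492])]
```

View pics/k1.png

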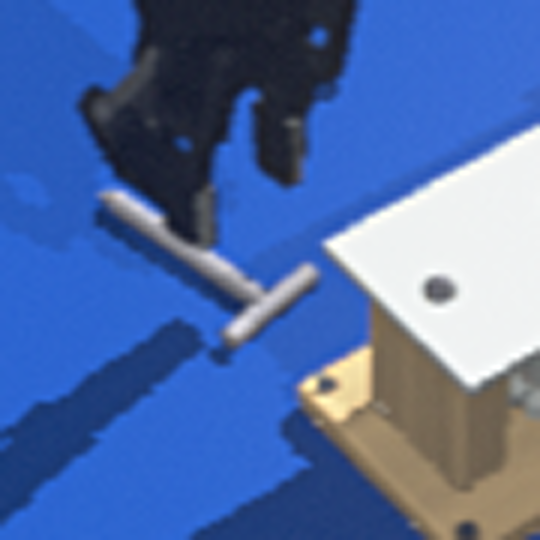

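Request:
{"method": "jog_arm", "body": {
  "moves": [
    {"slide":[1,-1,20],"angular":[0,0,0],"fingers":0.5},
    {"slide":[1,-1,36],"angular":[0,0,0],"fingers":0.5},
    {"slide":[1,-1,43],"angular":[0,0,0],"fingers":0.5},
    {"slide":[1,-1,43],"angular":[0,0,0],"fingers":0.5},
    {"slide":[1,-1,43],"angular":[0,0,0],"fingers":0.5},
    {"slide":[1,-1,43],"angular":[0,0,0],"fingers":0.5}
  ],
  "squeeze": 60
}}

```text
clock: 37.95
tcp_pos: [0.4529, -0.0315, 0.0179]
orientation: [0.0, 0.016, 1.0, -0.0]
wrist_force: [-0.3, 0.6, 0.5]
finger_gap: 0.0427
grip_force: 0.0
```

Request:
{"method": "jog_arm", "body": {
  "moves": [
    {"slide":[0,0,0],"angular":[0,0,0],"fingers":1.0},
    {"slide":[0,0,0],"angular":[0,0,0],"fingers":1.0},
    {"slide":[0,0,0],"angular":[0,0,0],"fingers":1.0},
    {"slide":[0,0,0],"angular":[0,0,0],"fingers":1.0},
    {"slide":[0,0,0],"angular":[0,0,0],"fingers":1.0},
    {"slide":[0,0,0],"angular":[0,0,0],"fingers":1.0}
  ]
}}

```text
clock: 38.45
tcp_pos: [0.4529, -0.0315, 0.0178]
orientation: [0.001, 0.016, 1.0, -0.0]
wrist_force: [-0.9, -0.1, 6.4]
finger_gap: 0.005
grip_force: 58.9
```

Request:
{"method": "jog_arm", "body": {
  "moves": [
    {"slide":[0,0,-10],"angular":[0,0,0],"fingers":1.0},
    {"slide":[0,0,-30],"angular":[0,0,0],"fingers":1.0},
    {"slide":[0,0,-65],"angular":[0,0,0],"fingers":1.0},
    {"slide":[0,0,-100],"angular":[0,0,0],"fingers":1.0},
    {"slide":[0,0,-140],"angular":[0,0,0],"fingers":1.0},
    {"slide":[0,0,-180],"angular":[0,0,0],"fingers":1.0},
    {"slide":[0,0,-190],"angular":[0,0,0],"fingers":1.0},
    {"slide":[0,0,-190],"angular":[0,0,0],"fingers":1.0},
    {"slide":[0,0,-190],"angular":[0,0,0],"fingers":1.0}
  ]
}}

```text
clock: 39.2
tcp_pos: [0.4524, -0.0314, 0.2069]
orientation: [0.0, 0.016, 1.0, -0.0]
wrist_force: [-0.7, 0.0, -0.5]
finger_gap: 0.0048
grip_force: 58.0
```

```bash
python3 st.py 2; python3 - <<'E'
from h import *
a=read_camera("scene"); b=read_camera("top"); save(a,"l1"); 
p=get_state()["tcp_pos"]; print(proj(a,p),proj(b,p))
for q in (a,b): print(tip_of("tpin",q),look_for("tpin",q))
E
```

```text
39.3 [ 0.45099222 -0.03101748  0.20508841] q [-1.75738897e-03  1.59865009e-02  9.99870598e-01  3.61615439e-04] yaw 3.1096182382742024 u,v 0.06442767768909066 0.4474518681989495 gap 0.004900324546479749 [-0.30064309 -0.19132883 -0.41885636] [ 0.06819461 -0.00984193 -0.04199625]
[np.float64(249.94363952432124), np.float64(165.2321622496019)] [np.float64(273.88773899924604), np.float64(253.85999430905034)]
[{'point': [308.3, 233.7], 'p': 0.75}, {'point': [246.3, 165.3], 'p': 0.47}] [{'point': [255.0, 171.8], 'p': 0.57}]
[] []
```

Request:
{"method": "jog_arm", "body": {
  "moves": [
    {"slide":[-35,19,0],"angular":[0,0,1],"fingers":1.0},
    {"slide":[-70,38,0],"angular":[0,0,3],"fingers":1.0},
    {"slide":[-105,57,0],"angular":[0,0,5],"fingers":1.0},
    {"slide":[-140,76,0],"angular":[0,0,7],"fingers":1.0},
    {"slide":[-175,95,0],"angular":[0,0,9],"fingers":1.0},
    {"slide":[-210,114,0],"angular":[0,0,10.3],"fingers":1.0},
    {"slide":[-240,130,0],"angular":[0,0,10.3],"fingers":1.0},
    {"slide":[-262,142,0],"angular":[0,0,10.3],"fingers":1.0},
    {"slide":[-262,142,20],"angular":[0,0,10.3],"fingers":1.0},
    {"slide":[-262,142,40],"angular":[0,0,10.3],"fingers":1.0}
  ]
}}

```text
clock: 40.43
tcp_pos: [0.7213, 0.1033, 0.1663]
orientation: [0.001, 0.105, 0.994, 0.0]
wrist_force: [-0.9, -0.5, -1.7]
finger_gap: 0.0048
grip_force: 58.1
```

Request:
{"method": "jog_arm", "body": {
  "moves": [
    {"slide":[0,0,15],"angular":[0,0,0],"fingers":1.0},
    {"slide":[0,0,31],"angular":[0,0,0],"fingers":1.0},
    {"slide":[0,0,31],"angular":[0,0,0],"fingers":1.0},
    {"slide":[0,0,31],"angular":[0,0,0],"fingers":1.0},
    {"slide":[0,0,31],"angular":[0,0,0],"fingers":1.0},
    {"slide":[0,0,31],"angular":[0,0,0],"fingers":1.0},
    {"slide":[0,0,31],"angular":[0,0,0],"fingers":1.0},
    {"slide":[0,0,31],"angular":[0,0,0],"fingers":1.0}
  ]
}}

```text
clock: 41.1
tcp_pos: [0.7193, 0.1022, 0.1375]
orientation: [0.001, 0.106, 0.994, 0.0]
wrist_force: [0.4, 0.2, -0.6]
finger_gap: 0.0049
grip_force: 58.1
```

```bash
python3 st.py 3 "(.7169,.1029,.1338)"; python3 - <<'E'
from h import *
a=read_camera("scene"); b=read_camera("top")
def c(p,x,y,w,h,f): return cv2.resize(p["color"][y:y+h,x:x+w],None,fx=f,fy=f,interpolation=cv2.INTER_CUBIC)
M=np.hstack([c(a,325,140,72,90,6)[:,:432],c(b,180,110,60,90,6)]); print(M.shape)
cv2.imwrite("pics/m1.png",M[:,:,::-1]); s=get_state(); p=s["tcp_pos"]; q=s["orientation"]; r=R.from_quat([q[1],q[2],q[3],q[0]])
P=lambda X:r.apply(np.array(X)/1000)+p
for n,X in (("bar",(-20,0,13)),("tip",(80,0,13)),("fingertip",(0,0,15))): print(n,P(X),(np.array(proj(a,P(X)))-[325,140])*6,(np.array(proj(b,P(X)))-[180,110])*6+[432,0])
E
```

```text
41.25 [0.71896715 0.10223442 0.13679775] q [5.03876849e-04 1.05661197e-01 9.94402059e-01 4.96877718e-05] yaw 2.929875033615855 u,v 0.25100959209223905 0.6814547330508149 gap 0.00466641113006223 [ 0.16843664 -0.90975911  0.05154133] [0.02446809 0.02367918 0.04271753]
to [2.1638318  0.21571206 2.99564667]
(540, 792, 3)
bar [0.73832272 0.09800206 0.12344104] [370.61422742 477.28991189] [637.38255297  55.84049321]
tip [0.64055602 0.11901804 0.12340261] [180.52752045 328.2865041 ] [574.60948589 322.61430646]
fingertip [0.71877013 0.10220507 0.12143335] [330.05449259 449.88876528] [625.68420503 110.33982417]
```

View pics/m1.png

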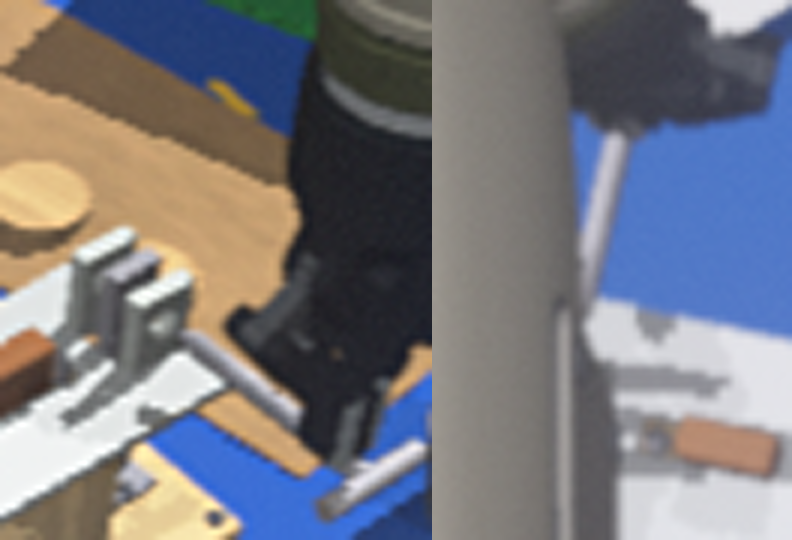

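Request:
{"method": "jog_arm", "body": {
  "moves": [
    {"slide":[0,-1,2.5],"angular":[0,0,0],"fingers":1.0},
    {"slide":[0,-1,2.5],"angular":[0,0,0],"fingers":1.0},
    {"slide":[0,-1,2.5],"angular":[0,0,0],"fingers":1.0},
    {"slide":[4,-1,2.5],"angular":[0,0,0],"fingers":1.0},
    {"slide":[8,-1,2.5],"angular":[0,0,0],"fingers":1.0},
    {"slide":[12,-1,2.5],"angular":[0,0,0],"fingers":1.0},
    {"slide":[16,-1,2.5],"angular":[0,0,0],"fingers":1.0},
    {"slide":[16,-1,2.5],"angular":[0,0,0],"fingers":1.0}
  ]
}}

```text
clock: 42.02
tcp_pos: [0.7019, 0.105, 0.1339]
orientation: [-0.0, 0.105, 0.994, -0.0]
wrist_force: [-0.5, -0.4, -0.7]
finger_gap: 0.0047
grip_force: 58.1
```

Request:
{"method": "jog_arm", "body": {
  "moves": [
    {"slide":[3,0,0],"angular":[0,0,0],"fingers":1.0},
    {"slide":[6,0,0],"angular":[0,0,0],"fingers":1.0},
    {"slide":[6,0,0],"angular":[0,0,0],"fingers":1.0}
  ]
}}

```text
clock: 42.27
tcp_pos: [0.6964, 0.1061, 0.1338]
orientation: [-0.0, 0.106, 0.994, -0.0]
wrist_force: [-0.5, -0.8, -1.2]
finger_gap: 0.0049
grip_force: 58.1
```

Request:
{"method": "jog_arm", "body": {
  "moves": [
    {"slide":[4,0,0],"angular":[0,0,0],"fingers":1.0},
    {"slide":[8,0,0],"angular":[0,0,0],"fingers":1.0},
    {"slide":[12,0,0],"angular":[0,0,0],"fingers":1.0},
    {"slide":[12,0,0],"angular":[0,0,0],"fingers":1.0}
  ]
}}

```text
clock: 42.6
tcp_pos: [0.6843, 0.1087, 0.1337]
orientation: [-0.0, 0.106, 0.994, -0.0]
wrist_force: [-0.3, 0.5, -0.6]
finger_gap: 0.0051
grip_force: 58.1
```

Request:
{"method": "jog_arm", "body": {
  "moves": [
    {"slide":[4,0,0],"angular":[0,0,0],"fingers":1.0},
    {"slide":[8,0,0],"angular":[0,0,0],"fingers":1.0},
    {"slide":[8,0,0],"angular":[0,0,0],"fingers":1.0}
  ]
}}

```text
clock: 42.85
tcp_pos: [0.6766, 0.1103, 0.1337]
orientation: [-0.0, 0.106, 0.994, -0.0]
wrist_force: [0.4, 1.0, -0.7]
finger_gap: 0.0048
grip_force: 58.1
```

Request:
{"method": "jog_arm", "body": {
  "moves": [
    {"slide":[4,0,0],"angular":[0,0,0],"fingers":1.0},
    {"slide":[8,0,0],"angular":[0,0,0],"fingers":1.0},
    {"slide":[12,0,0],"angular":[0,0,0],"fingers":1.0},
    {"slide":[12,0,0],"angular":[0,0,0],"fingers":1.0}
  ]
}}

```text
clock: 43.18
tcp_pos: [0.6647, 0.1129, 0.1337]
orientation: [-0.0, 0.105, 0.994, -0.0]
wrist_force: [-0.1, 0.4, -0.7]
finger_gap: 0.005
grip_force: 58.1
```

Request:
{"method": "jog_arm", "body": {
  "moves": [
    {"slide":[5,0,0],"angular":[0,0,0],"fingers":1.0},
    {"slide":[10,0,0],"angular":[0,0,0],"fingers":1.0},
    {"slide":[14,0,0],"angular":[0,0,0],"fingers":1.0},
    {"slide":[17,0,0],"angular":[0,0,0],"fingers":1.0},
    {"slide":[17,0,0],"angular":[0,0,0],"fingers":1.0}
  ]
}}

```text
clock: 43.6
tcp_pos: [0.6482, 0.1164, 0.1337]
orientation: [-0.0, 0.105, 0.994, -0.0]
wrist_force: [-0.5, -0.7, -0.6]
finger_gap: 0.0046
grip_force: 58.1
```

```bash
python3 st.py 1; python3 - <<'E'
from h import *
a=read_camera("scene"); b=read_camera("top")
for p in (a,b): print(tip_of("tpin",p)[:3])
g=a["color"][150:215,320:380].astype(int)
cv2.imwrite("pics/n1.png",cv2.resize(a["color"][140:230,310:400],None,fx=6,fy=6,interpolation=cv2.INTER_CUBIC)[:,:,::-1])
E
```

```text
43.65 [0.64867426 0.11626904 0.13377899] q [-3.56670833e-05  1.05533351e-01  9.94415759e-01 -9.76984535e-05] yaw 2.930132188026152 u,v 0.24996270731437004 0.6097807008668044 gap 0.005144312047353755 [ 0.13027056  0.10982676 -0.6577778 ] [-0.01473203 -0.00995989 -0.04746435]
[{'point': [354.6, 194.9], 'p': 0.43}]
[{'point': [205.1, 167.3], 'p': 0.58}]
```

Request:
{"method": "jog_arm", "body": {
  "moves": [
    {"slide":[2,0,0],"angular":[0,0,0],"fingers":1.0},
    {"slide":[4,0,0],"angular":[0,0,0],"fingers":1.0},
    {"slide":[5,0,0],"angular":[0,0,0],"fingers":1.0},
    {"slide":[5,0,0],"angular":[0,0,0],"fingers":1.0}
  ]
}}

```text
clock: 44.18
tcp_pos: [0.6439, 0.1173, 0.1336]
orientation: [-0.0, 0.106, 0.994, -0.0]
wrist_force: [-0.5, 0.1, -0.6]
finger_gap: 0.0049
grip_force: 58.1
```

```bash
cat > t.py <<'E'
from h import *
a=read_camera("scene"); b=read_camera("top"); print(get_state()["clock"])
pr=lambda X:(.2101*X[0]+.9777*X[1],.9777*X[0]-.2101*X[1],X[2])
for n in("tpin","stencil_ears","staple_hole"):
    u,v=tip_of(n,a),tip_of(n,b)
    if u and v:
        X,e=tri(a,u[0]["point"],b,v[0]["point"]); print(n,u[0],v[0],X,pr(X),e)
    else: print(n,u,v)
E
python3 t.py
```

```text
44.2833
tpin {'point': [352.0, 195.5], 'p': 0.52} {'point': [202.5, 169.6], 'p': 0.51} [0.63018598 0.12370604 0.11097726] (np.float64(0.2533494752548852), np.float64(0.5901421964802728), np.float64(0.11097726379464756)) 0.00041900588365811875
stencil_ears {'point': [346.6, 187.8], 'p': 0.74} {'point': [198.5, 180.7], 'p': 0.78} [0.60635826 0.13231029 0.11506883] (np.float64(0.2567556400603739), np.float64(0.5650380807014835), np.float64(0.11506883011536312)) 0.0035836725931038624
staple_hole {'point': [341.9, 184.2], 'p': 0.62} {'point': [199.3, 178.4], 'p': 0.72} [0.60407831 0.12347115 0.13288746] (np.float64(0.24763459371465513), np.float64(0.5646660741892345), np.float64(0.13288746493078912)) 0.008520122206003613
```

Request:
{"method": "jog_arm", "body": {
  "moves": [
    {"slide":[0,0,0],"angular":[0,0,0],"fingers":0.65},
    {"slide":[0,0,0],"angular":[0,0,0],"fingers":0.65},
    {"slide":[0,0,0],"angular":[0,0,0],"fingers":0.65},
    {"slide":[0,0,0],"angular":[0,0,0],"fingers":0.65},
    {"slide":[0,0,0],"angular":[0,0,0],"fingers":0.65},
    {"slide":[0,0,-20],"angular":[0,0,0],"fingers":0.65},
    {"slide":[0,0,-50],"angular":[0,0,0],"fingers":0.65},
    {"slide":[-20,0,-60],"angular":[0,0,0],"fingers":0.9},
    {"slide":[-46,0,-60],"angular":[0,0,0],"fingers":1.0},
    {"slide":[-46,0,-60],"angular":[0,0,0],"fingers":1.0}
  ]
}}

```text
clock: 45.42
tcp_pos: [0.6933, 0.1064, 0.1943]
orientation: [0.002, 0.106, 0.994, 0.0]
wrist_force: [-0.6, 1.2, 0.0]
finger_gap: -0.0003
grip_force: 0.0
```

```bash
python3 t.py; python3 st.py 1
```

```text
45.5167
tpin {'point': [351.9, 194.7], 'p': 0.51} {'point': [202.6, 171.8], 'p': 0.49} [0.62694123 0.12480395 0.11034661] (np.float64(0.2537411743715514), np.float64(0.5867391264913087), np.float64(0.11034661108792126)) 0.00425262251729483
stencil_ears {'point': [345.2, 188.2], 'p': 0.59} {'point': [202.7, 181.7], 'p': 0.91} [0.60526184 0.12398824 0.11856824] (np.float64(0.24838881776670985), np.float64(0.5657145677892169), np.float64(0.11856823968849783)) 0.007505977174914825
staple_hole {'point': [345.5, 186.1], 'p': 0.89} {'point': [196.3, 178.5], 'p': 0.87} [0.60693247 0.13310514 0.121356  ] (np.float64(0.2576534061438653), np.float64(0.565432490617896), np.float64(0.12135599798561547)) 0.0048747074145155085
45.8667 [0.6885808  0.10779589 0.19380558] q [-1.15419457e-04  1.05476282e-01  9.94421811e-01 -5.15984383e-05] yaw 2.9302469663148334 u,v 0.25006286767140373 0.6505775355985862 gap -2.2904330032246828e-05 [ 0.83543107 -0.64028823 -0.26623316] [ 0.01931989 -0.00462184  0.03226487]
```

Request:
{"method": "jog_arm", "body": {
  "moves": [
    {"slide":[0,0,30],"angular":[0,0,0],"fingers":1.0},
    {"slide":[0,0,55],"angular":[0,0,0],"fingers":1.0},
    {"slide":[0,0,66],"angular":[0,0,0],"fingers":1.0},
    {"slide":[0,0,66],"angular":[0,0,0],"fingers":1.0},
    {"slide":[3,0,66],"angular":[0,0,0],"fingers":1.0},
    {"slide":[6,0,66],"angular":[0,0,0],"fingers":1.0},
    {"slide":[8,0,66],"angular":[0,0,0],"fingers":1.0}
  ]
}}

```text
clock: 46.45
tcp_pos: [0.682, 0.1094, 0.1297]
orientation: [0.001, 0.106, 0.994, 0.0]
wrist_force: [0.6, -0.7, -0.2]
finger_gap: 0.0001
grip_force: 0.0
```

Request:
{"method": "jog_arm", "body": {
  "moves": [
    {"slide":[2,0,0],"angular":[0,0,0],"fingers":1.0},
    {"slide":[4,0,0],"angular":[0,0,0],"fingers":1.0},
    {"slide":[6,0,0],"angular":[0,0,0],"fingers":1.0}
  ]
}}

```text
clock: 46.7
tcp_pos: [0.6756, 0.1105, 0.1285]
orientation: [0.001, 0.106, 0.994, 0.0]
wrist_force: [0.2, -0.7, 0.5]
finger_gap: 0.0003
grip_force: 0.0
```

Request:
{"method": "jog_arm", "body": {
  "moves": [
    {"slide":[2,0,0],"angular":[0,0,0],"fingers":1.0},
    {"slide":[4,0,0],"angular":[0,0,0],"fingers":1.0},
    {"slide":[6,0,0],"angular":[0,0,0],"fingers":1.0}
  ]
}}

```text
clock: 46.95
tcp_pos: [0.6705, 0.1118, 0.1283]
orientation: [0.001, 0.106, 0.994, 0.0]
wrist_force: [3.6, -0.5, 2.2]
finger_gap: -0.0
grip_force: 1.7
```

Request:
{"method": "jog_arm", "body": {
  "moves": [
    {"slide":[2,0,0],"angular":[0,0,0],"fingers":1.0},
    {"slide":[4,0,0],"angular":[0,0,0],"fingers":1.0},
    {"slide":[6,0,0],"angular":[0,0,0],"fingers":1.0},
    {"slide":[6,0,0],"angular":[0,0,0],"fingers":1.0}
  ]
}}

```text
clock: 47.28
tcp_pos: [0.6647, 0.1131, 0.1287]
orientation: [0.001, 0.106, 0.994, 0.0]
wrist_force: [3.6, -0.6, 3.9]
finger_gap: -0.0
grip_force: 2.9
```

```bash
python3 t.py
```

```text
47.3833
tpin {'point': [350.2, 192.5], 'p': 0.66} {'point': [202.1, 174.5], 'p': 0.65} [0.62079743 0.12555417 0.11314563] (np.float64(0.25318385159556045), np.float64(0.5805747181949655), np.float64(0.11314563330433902)) 0.004921690598501361
stencil_ears {'point': [346.3, 188.7], 'p': 0.8} {'point': [199.6, 183.2], 'p': 0.6} [0.6034078  0.13226656 0.10992118] (np.float64(0.2560929904415161), np.float64(0.5621625977539436), np.float64(0.1099211768368708)) 0.008157453809016469
staple_hole {'point': [343.2, 188.1], 'p': 0.81} {'point': [197.4, 177.6], 'p': 0.6} [0.60703982 0.12918629 0.11846177] (np.float64(0.25384449905749273), np.float64(0.5663607902628117), np.float64(0.11846177444218225)) 0.010971907382790075
```

Request:
{"method": "jog_arm", "body": {
  "moves": [
    {"slide":[-10,0,0],"angular":[0,0,0],"fingers":1.0},
    {"slide":[-25,0,0],"angular":[0,0,0],"fingers":1.0},
    {"slide":[-25,0,-35],"angular":[0,0,0],"fingers":1.0},
    {"slide":[-25,0,-75],"angular":[0,0,0],"fingers":1.0},
    {"slide":[-25,0,-115],"angular":[0,0,0],"fingers":1.0},
    {"slide":[-25,-40,-120],"angular":[0,0,0],"fingers":1.0},
    {"slide":[-25,-80,-120],"angular":[0,0,0],"fingers":1.0},
    {"slide":[-25,-120,-120],"angular":[0,0,0],"fingers":1.0},
    {"slide":[-25,-160,-120],"angular":[0,0,0],"fingers":1.0},
    {"slide":[-25,-200,-120],"angular":[0,0,0],"fingers":1.0}
  ]
}}

```text
clock: 48.52
tcp_pos: [0.6434, -0.0885, 0.246]
orientation: [-0.003, 0.105, 0.994, 0.0]
wrist_force: [0.7, 1.4, 0.2]
finger_gap: 0.0
grip_force: 0.0
```

```bash
python3 t.py; python3 - <<'E'
from h import *
a=read_camera("scene"); b=read_camera("top")
pr=lambda X:(.2101*X[0]+.9777*X[1],.9777*X[0]-.2101*X[1],X[2])
for n in ("stencil","stencil_grip"):
    u,v=tip_of(n,a),tip_of(n,b)
    if u and v: X,e=tri(a,u[0]["point"],b,v[0]["point"]); print(n,X,pr(X),e,u[0]["p"],v[0]["p"])
# far-side tip check: expected pixel of pin shaft beyond the far ear (jig x=-32) vs. background, top view
w=lambda u,v,z:[.2101*u+.9777*v,.9777*u-.2101*v,z]
for x in (-55,-50,-44,-38,-32,-26,26,34,40,46,50):
    q=np.array(proj(b,w(.2495,.5695+x/1000,.119))).round().astype(int); print(x,[b["color"][q[1],q[0]+d].tolist() for d in(-5,-1,0,1,5)])
E
```

```text
48.6167
tpin {'point': [114.2, 335.8], 'p': 0.68} {'point': [201.5, 176.4], 'p': 0.79} [ 0.58671409 -0.19366327  0.27835639] (np.float64(-0.06607594633851457), np.float64(0.614319015466572), np.float64(0.27835639039362886)) 0.5747549039533393
stencil_ears {'point': [345.0, 188.6], 'p': 0.87} {'point': [200.0, 182.4], 'p': 0.78} [0.6033552  0.12974922 0.11238271] (np.float64(0.25362074336874163), np.float64(0.5626400722730776), np.float64(0.11238271357178414)) 0.004372745400851436
staple_hole {'point': [310.7, 235.3], 'p': 0.73} {'point': [198.4, 178.2], 'p': 0.79} [ 0.59404646  0.11124807 -0.02473112] (np.float64(0.233576399305309), np.float64(0.557426008163275), np.float64(-0.024731121407954082)) 0.1135026249987731
stencil [0.59422022 0.02559621 0.09560853] (np.float64(0.14987107803679484), np.float64(0.5755913462880019), np.float64(0.09560852580851903)) 0.006878100697319344 0.91 0.67
stencil_grip [0.5998157  0.06210993 0.11814904] (np.float64(0.18674615513578202), np.float64(0.5733905117237085), np.float64(0.11814904059295672)) 0.0028561069300485024 0.83 0.85
-55 [[181, 179, 168], 
[... 258 characters left out ...]
 200, 206], [158, 156, 166], [136, 134, 143], [141, 141, 147], [191, 191, 196]]
-32 [[197, 197, 202], [141, 139, 150], [125, 123, 132], [151, 151, 157], [187, 188, 192]]
-26 [[189, 190, 195], [136, 133, 143], [126, 125, 133], [152, 152, 158], [146, 147, 151]]
26 [[191, 191, 196], [162, 160, 170], [139, 138, 147], [147, 147, 154], [185, 186, 191]]
34 [[193, 194, 199], [162, 160, 172], [141, 139, 150], [149, 148, 156], [186, 187, 193]]
40 [[168, 169, 175], [151, 150, 161], [139, 138, 148], [145, 143, 154], [166, 165, 175]]
46 [[180, 178, 189], [174, 173, 185], [171, 169, 181], [167, 166, 179], [132, 137, 164]]
50 [[125, 131, 167], [81, 106, 168], [79, 106, 173], [74, 105, 176], [66, 102, 176]]
```

```bash
python3 -c "
from h import *
print(hand_in())"
```

```text
the job is handed in; nothing more can be done
None
```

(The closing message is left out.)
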